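Make up a press load of fresh cheeses

TASK

Make up the next load for the cheese press: first lower the notched stop plate over the two pins of its base until it lies flush, notches towards the robot. Then put a lid on every filled mould so that it sits seated and level on the rim, and only when all are covered slide each mould along the bench, without lifting it off, fully home into a notch of its own in the plate. The lids must still be seated at the end, a lid too many stays over, and the other things on the bench are to be left where they are.

Things in the scene. Friction and masses are not known exactly. Their poses are not given: they have to be found in the camera images.
- pin_base: fixed dark steel strip 56 x 380 x 8 mm lying on the bench with two upright steel pins, 12 mm thick with tapered tips that end 37 mm above the bench, at y = +150 and -150 mm. Origin on the bench midway between the pins; x away from the side where the moulds are to stand, y along the line of pins, z up
- base_front (a point): point of pin_base at x = -70, y = -48, z = 8 mm: where the plate's notch centre bay1 comes when the plate is on the pins the right way round
- plate: loose aluminium stop plate, 500 g: strip 50 x 392 x 12 mm, 16 mm through-holes at y = +-150 mm, 18 mm high zigzag bars along its -x edge (to x = -62) making four V-notches open to -x. Black bridge handle over its middle: bar 14 mm thick (x), 90 mm long (y), 34 to 48 mm above the underside. Origin: strip's underside, midway between the holes, z up; 8 mm above the bench when on the pins
- bay0 (a point): point on the plate (x = -70, y = -144 mm, at its underside) over which a mould's axis stands when the mould is pushed home against both sides of this V-notch
- bay1 (a point): point on the plate (x = -70, y = -48 mm, at its underside) over which a mould's axis stands when the mould is pushed home against both sides of this V-notch
- bay2 (a point): point on the plate (x = -70, y = +48 mm, at its underside) over which a mould's axis stands when the mould is pushed home against both sides of this V-notch
- bay3 (a point): point on the plate (x = -70, y = +144 mm, at its underside) over which a mould's axis stands when the mould is pushed home against both sides of this V-notch
- mould0: loose white round cheese mould, open on top, filled with fresh cheese to 39 mm: outer diameter 76, height 55, wall 4 mm, 280 g. Origin at the centre of its underside, z up. May be absent
- mould1: loose white round cheese mould, open on top, filled with fresh cheese to 39 mm: outer diameter 76, height 55, wall 4 mm, 280 g. Origin at the centre of its underside, z up. May be absent
- mould2: loose white round cheese mould, open on top, filled with fresh cheese to 39 mm: outer diameter 76, height 55, wall 4 mm, 280 g. Origin at the centre of its underside, z up. May be absent
- mould3: loose white round cheese mould, open on top, filled with fresh cheese to 39 mm: outer diameter 76, height 55, wall 4 mm, 280 g. Origin at the centre of its underside, z up. May be absent
- lid0: loose white round lid, 90 g; any lid fits any mould. Up from its origin (centre of underside): plug 63 mm in diameter, 6 mm high; disc 75 mm in diameter from 6 to 11 mm; knob 24 mm in diameter from 11 to 31 mm. The plug goes 6 mm into the mould with 2.5 mm play all round: a seated lid's origin is 49 mm above the mould's
- lid1: loose white round lid, 90 g; any lid fits any mould. Up from its origin (centre of underside): plug 63 mm in diameter, 6 mm high; disc 75 mm in diameter from 6 to 11 mm; knob 24 mm in diameter from 11 to 31 mm. The plug goes 6 mm into the mould with 2.5 mm play all round: a seated lid's origin is 49 mm above the mould's
- lid2: loose white round lid, 90 g; any lid fits any mould. Up from its origin (centre of underside): plug 63 mm in diameter, 6 mm high; disc 75 mm in diameter from 6 to 11 mm; knob 24 mm in diameter from 11 to 31 mm. The plug goes 6 mm into the mould with 2.5 mm play all round: a seated lid's origin is 49 mm above the mould's
- lid3: loose white round lid, 90 g; any lid fits any mould. Up from its origin (centre of underside): plug 63 mm in diameter, 6 mm high; disc 75 mm in diameter from 6 to 11 mm; knob 24 mm in diameter from 11 to 31 mm. The plug goes 6 mm into the mould with 2.5 mm play all round: a seated lid's origin is 49 mm above the mould's
- cheese_a: bystander: cheese wheel 100 mm across, 38 mm high, origin under its centre
- cheese_b: bystander: cheese wheel 90 mm across, 36 mm high, origin under its centre
- jar: bystander: closed glass jar 56 mm across, 62 mm tall, origin under its centre
- spatula: bystander: spatula lying on the bench, along its x
- brush: bystander: brush lying on the bench, along its x
- bowl: bystander: steel bowl 110 mm across, 45 mm high, origin under its centre
Things that resemble listed ones, but are neither listed nor needed, are in the scene too. What is shaped like the lid2 but blue or turquoise is not meant.

How it is judged (in metres and radians):
On the way, in this order (a step that is already met when the one before it is completed fails the run):
1. the stop plate lies flush on its base, over both pins, notches to the robot (horizontal distance between plate and pin_base below 0.006 m and horizontal distance between bay1 and base_front below 0.01 m and z of plate in the frame of pin_base between 0.006 and 0.0105 m and angle between plate's own z axis and vertical below 0.03 rad), for 0.2 s.
2. every mould on the bench has a lid seated level on its rim (((horizontal distance between lid0 and mould0 below 0.006 m and z of lid0 in the frame of mould0 between 0.0465 and 0.0515 m and angle between lid0's own z axis and vertical below 0.06 rad) or (horizontal distance between lid1 and mould0 below 0.006 m and z of lid1 in the frame of mould0 between 0.0465 and 0.0515 m and angle between lid1's own z axis and vertical below 0.06 rad) or (horizontal distance between lid2 and mould0 below 0.006 m and z of lid2 in the frame of mould0 between 0.0465 and 0.0515 m and angle between lid2's own z axis and vertical below 0.06 rad) or (horizontal distance between lid3 and mould0 below 0.006 m and z of lid3 in the frame of mould0 between 0.0465 and 0.0515 m and angle between lid3's own z axis and vertical below 0.06 rad)) and ((horizontal distance between lid0 and mould1 below 0.006 m and z of lid0 in the frame of mould1 between 0.0465 and 0.0515 m and angle between lid0's own z axis and vertical below 0.06 rad) or (horizontal distance between lid1 and mould1 below 0.006 m and z of lid1 in the frame of mould1 between 0.0465 and 0.0515 m and angle between lid1's own z axis and vertical below 0.06 rad) or (horizontal distance between lid2 and mould1 below 0.006 m and z of lid2 in the frame of mould1 between 0.0465 and 0.0515 m and angle between lid2's own z axis and vertical below 0.06 rad) or (horizontal distance between lid3 and mould1 below 0.006 m and z of lid3 in the frame of mould1 between 0.0465 and 0.0515 m and angle between lid3's own z axis and vertical below 0.06 rad)) and ((horizontal distance between lid0 and mould2 below 0.006 m and z of lid0 in the frame of mould2 between 0.0465 and 0.0515 m and angle between lid0's own z axis and vertical below 0.06 rad) or (horizontal distance between lid1 and mould2 below 0.006 m and z of lid1 in the frame of mould2 between 0.0465 and 0.0515 m and angle between lid1's own z axis and vertical below 0.06 rad) or (horizontal distance between lid2 and mould2 below 0.006 m and z of lid2 in the frame of mould2 between 0.0465 and 0.0515 m and angle between lid2's own z axis and vertical below 0.06 rad) or (horizontal distance between lid3 and mould2 below 0.006 m and z of lid3 in the frame of mould2 between 0.0465 and 0.0515 m and angle between lid3's own z axis and vertical below 0.06 rad)) and ((horizontal distance between lid0 and mould3 below 0.006 m and z of lid0 in the frame of mould3 between 0.0465 and 0.0515 m and angle between lid0's own z axis and vertical below 0.06 rad) or (horizontal distance between lid1 and mould3 below 0.006 m and z of lid1 in the frame of mould3 between 0.0465 and 0.0515 m and angle between lid1's own z axis and vertical below 0.06 rad) or (horizontal distance between lid2 and mould3 below 0.006 m and z of lid2 in the frame of mould3 between 0.0465 and 0.0515 m and angle between lid2's own z axis and vertical below 0.06 rad) or (horizontal distance between lid3 and mould3 below 0.006 m and z of lid3 in the frame of mould3 between 0.0465 and 0.0515 m and angle between lid3's own z axis and vertical below 0.06 rad)) and angle between each of mould0, mould1, mould2, mould3's own z axis and vertical below 0.06 rad and height (world z) of each of mould0, mould1, mould2, mould3 below 0.005 m), for 0.2 s.
3. every covered mould stands home in a notch of the plate (((horizontal distance between lid0 and mould0 below 0.006 m and z of lid0 in the frame of mould0 between 0.0465 and 0.0515 m and angle between lid0's own z axis and vertical below 0.06 rad) or (horizontal distance between lid1 and mould0 below 0.006 m and z of lid1 in the frame of mould0 between 0.0465 and 0.0515 m and angle between lid1's own z axis and vertical below 0.06 rad) or (horizontal distance between lid2 and mould0 below 0.006 m and z of lid2 in the frame of mould0 between 0.0465 and 0.0515 m and angle between lid2's own z axis and vertical below 0.06 rad) or (horizontal distance between lid3 and mould0 below 0.006 m and z of lid3 in the frame of mould0 between 0.0465 and 0.0515 m and angle between lid3's own z axis and vertical below 0.06 rad)) and ((horizontal distance between lid0 and mould1 below 0.006 m and z of lid0 in the frame of mould1 between 0.0465 and 0.0515 m and angle between lid0's own z axis and vertical below 0.06 rad) or (horizontal distance between lid1 and mould1 below 0.006 m and z of lid1 in the frame of mould1 between 0.0465 and 0.0515 m and angle between lid1's own z axis and vertical below 0.06 rad) or (horizontal distance between lid2 and mould1 below 0.006 m and z of lid2 in the frame of mould1 between 0.0465 and 0.0515 m and angle between lid2's own z axis and vertical below 0.06 rad) or (horizontal distance between lid3 and mould1 below 0.006 m and z of lid3 in the frame of mould1 between 0.0465 and 0.0515 m and angle between lid3's own z axis and vertical below 0.06 rad)) and ((horizontal distance between lid0 and mould2 below 0.006 m and z of lid0 in the frame of mould2 between 0.0465 and 0.0515 m and angle between lid0's own z axis and vertical below 0.06 rad) or (horizontal distance between lid1 and mould2 below 0.006 m and z of lid1 in the frame of mould2 between 0.0465 and 0.0515 m and angle between lid1's own z axis and vertical below 0.06 rad) or (horizontal distance between lid2 and mould2 below 0.006 m and z of lid2 in the frame of mould2 between 0.0465 and 0.0515 m and angle between lid2's own z axis and vertical below 0.06 rad) or (horizontal distance between lid3 and mould2 below 0.006 m and z of lid3 in the frame of mould2 between 0.0465 and 0.0515 m and angle between lid3's own z axis and vertical below 0.06 rad)) and ((horizontal distance between lid0 and mould3 below 0.006 m and z of lid0 in the frame of mould3 between 0.0465 and 0.0515 m and angle between lid0's own z axis and vertical below 0.06 rad) or (horizontal distance between lid1 and mould3 below 0.006 m and z of lid1 in the frame of mould3 between 0.0465 and 0.0515 m and angle between lid1's own z axis and vertical below 0.06 rad) or (horizontal distance between lid2 and mould3 below 0.006 m and z of lid2 in the frame of mould3 between 0.0465 and 0.0515 m and angle between lid2's own z axis and vertical below 0.06 rad) or (horizontal distance between lid3 and mould3 below 0.006 m and z of lid3 in the frame of mould3 between 0.0465 and 0.0515 m and angle between lid3's own z axis and vertical below 0.06 rad)) and (horizontal distance between mould0 and bay0 below 0.01 m or horizontal distance between mould0 and bay1 below 0.01 m or horizontal distance between mould0 and bay2 below 0.01 m or horizontal distance between mould0 and bay3 below 0.01 m) and (horizontal distance between mould1 and bay0 below 0.01 m or horizontal distance between mould1 and bay1 below 0.01 m or horizontal distance between mould1 and bay2 below 0.01 m or horizontal distance between mould1 and bay3 below 0.01 m) and (horizontal distance between mould2 and bay0 below 0.01 m or horizontal distance between mould2 and bay1 below 0.01 m or horizontal distance between mould2 and bay2 below 0.01 m or horizontal distance between mould2 and bay3 below 0.01 m) and (horizontal distance between mould3 and bay0 below 0.01 m or horizontal distance between mould3 and bay1 below 0.01 m or horizontal distance between mould3 and bay2 below 0.01 m or horizontal distance between mould3 and bay3 below 0.01 m)), for 0.2 s.
At the end, for the whole second after the job is handed in: Plate flush on the base over both pins (6 mm, notches to the robot, level); every mould present upright on the bench within 10 mm of a notch centre, its lid seated (within 6 mm of centre, 2.5 mm of full depth, tilt under 0.06 rad); all at rest (all of step 1 and all of step 3 and angle between each of mould0, mould1, mould2, mould3's own z axis and vertical below 0.06 rad and height (world z) of each of mould0, mould1, mould2, mould3 below 0.005 m and linear speed of each of mould0, mould1, mould2, mould3, lid0, lid1, lid2, lid3, plate below 0.02 m/s); the robot touches nothing.
It fails at once if a mould is lifted off the bench or tipped over (height (world z) of any of mould0, mould1, mould2, mould3 above 0.03 m or angle between any of mould0, mould1, mould2, mould3's own z axis and vertical above 0.7 rad).
It fails at once if a bystander (cheese wheels, jar, spatula, brush, bowl) is moved more than 60 mm (distance of any of cheese_a, cheese_b, jar, spatula, brush, bowl from where it was at the start of the episode above 0.06 m).
Of mould0, mould1, mould2, mould3 only 3 to 4 are there at a start; the rules pass over those that are not, and their reading is None.
At some moment in a run one of mould0, mould1, mould2, mould3, lid0, lid1, lid2, lid3 may be knocked a few centimetres aside while the robot is not near it.
Once in a run the grip may slacken for a moment while it holds something.
It also fails if it takes over 210 s, if anything falls off the work surface, if the arm or the gripper's body presses on something with over 40 N, if the wrist force passes 120 N, or if a joint passes its speed limit or range.

ROBOT

A 6-joint arm with a two-finger parallel gripper is mounted at the origin on the work surface. World frame = base frame: x ahead of the robot, y to its left, z up, the work surface at z = 0. Lengths are in m, angles in degrees, forces in N, time in s.
With the tool pointing down it reaches from about 0.4 to 0.825 m from the base axis. Payload 7 kg.
Tool frame: the origin (TCP) lies on the centre line of the jaws, within the pads' length; the fingertips stand 19 mm ahead of it and the grasp point (between the pads) is the TCP; z points along the fingers, y is the line along which they close (so a half turn about z gives the same grasp; the last joint's range is limited). The gripper opens to 88 mm and grips with 3 to 60 N. Pads are 19 mm wide; open, the fingers measure 130 mm over their backs; the gripper's body (78 mm by 193 mm) begins 47 mm behind the grasp point.
Start: joints at [-57.748, 20.546, 0.682, 0, -70.136, -16.507], TCP at [0.183, -0.65, 0.246] pointing down, gripper open.
Joint ranges: [-176.03, 176.03], [-82.01, 121.73], [-58.28, 71.71], [-173.87, 95.51], [-174.79, -0.11], [-173.66, 173.66]. Speed limits (degrees/s): [136.94, 136.94, 172.46, 180, 180, 180].

INTERFACE

Orientations are given as [roll, pitch, yaw] about the fixed x, y, z axes, in that order (R = Rz(yaw) Ry(pitch) Rx(roll)).
In Python, from plant import ctrl gives the robot as it stands.
- The arm moves only by the tool move_arm, never from a script. Its argument "motion" is a list of rows, each a list of 3 entries, a list of its own where there are three numbers: the shift along the tool's x, y, z in mm, then the turn, a rotation vector about the tool's x, y, z in degrees, then the closure, from 0 (fully open) to 1 (shut). A call has 1 to 10 rows; each row is the pose to reach, as a shift and turn from the pose commanded when the call began, along the tool's axes at that moment; what a row does not reach only later rows make up. A row lasts 1/12 s, in which the tool goes at most 41.7 mm and 7.16 degrees, less where a joint would pass 70% of its speed; a pose out of reach is approached as far as the arm can. A call with a gripper value outside its range is refused whole. The fingers move at their own pace and stop on an object; the grip force is fixed at half the most. Time passes only in rows, so rows that repeat a pose let the fingers close. It gives the time, the measured TCP pose, the force, the opening and the grip force at its end, in the units of the state.
- ctrl.get_obs(): the state, without advancing time (a new reading comes with each control period).
- ctrl.snapshot(name): name is "scene" or "side" or "wrist"; returns a dict with "color" (384x512x3 uint8, blue, green, red), "camera_matrix" (3x3 intrinsics, pixels), "cam_to_world" (4x4, takes a point from camera to world coordinates). Camera axes: x right, y up, looking along -z (the intrinsics and any distortion apply to the point x, -y, -z); pixel columns grow to the right and rows downward; lengths in m; the calibration is good to about 2 mm. A picture is of the moment at which its call begins. There is no depth.
- ctrl.close_job(): hands the job in; it is judged then, once.
The state is a dict: "clock": time; "joint_pos": joint angles; "qvel": joint speeds; "tau": joint torques, N m; "tool_pos": TCP position; "orientation": TCP orientation; "force": force on the tool from outside, world axes, zero at the start; "moment": the same for the moment, N m; "opening": finger opening in m; "gripper_force": force on a finger pad.
Only numpy, scipy, OpenCV 4.12 (cv2) and the standard library are available. Lean on these libraries where they do the work, as an engineer would, in place of code of your own. Each camera call takes 0.05 s, during which the arm holds its last target. There are 200 camera calls.

## Working session

There is one attempt and no reset: what is moved stays moved. The work goes in short steps, Python scripts to look and compute and a tool call to move; the robot and the scene stay as the last step left them, time stands still between calls to the robot, and variables do not carry over. Pictures are saved under pics/ and viewed, at most 14 in all, crops included, and the job is handed in when it is done.

Besides the shell and the picture viewer there is one more tool, called after "Call:" as name(argument=value, ...), one argument or row to a line, values as JSON. move_arm: Moves the arm, as the interface text tells. Its arguments: {"type":"object","properties":{"motion":{"type":"array"}},"required":["motion"]}

```bash
mkdir -p pics; ls; python3 - <<'E'
from plant import ctrl
import cv2, numpy as np
o=ctrl.get_obs(); print(o)
for n in ["scene","side"]:
    s=ctrl.snapshot(n); cv2.imwrite(f"pics/{n}0.png",s["color"]); np.savez(f"{n}0.npz",**{k:s[k] for k in s})
    print(n,s["camera_matrix"].round(1).tolist(),s["cam_to_world"].round(3).tolist(),s.keys())
E
```

```text
pics
{'clock': 0.0, 'joint_pos': array([-5.77488562e+01,  2.05904699e+01,  6.32438827e-01, -2.04994837e-02,
       -7.01365773e+01, -1.65081216e+01]), 'qvel': array([-0.01757475, -0.07137812, -0.00636152, -0.01774466,  0.08512285,
        0.04847495]), 'tau': array([ 4.02796422e-04, -5.82722926e+01,  2.93061876e+01,  6.99726239e+00,
        7.05403945e-03, -1.89267398e-04]), 'tool_pos': array([ 0.18300134, -0.64922444,  0.24462223]), 'orientation': array([ 1.79903815e+02, -8.40932703e-03, -1.64263952e+02]), 'force': array([-0.6584154 , -1.02941993,  0.04857326]), 'moment': array([-0.02865363, -0.01518349,  0.0237515 ]), 'gripper_force': 0.0, 'opening': 0.08750156516283822}
scene [[478.0, 0.0, 253.8], [0.0, 478.0, 199.6], [0.0, 0.0, 1.0]] [[-0.781, -0.518, 0.35, 1.138], [0.625, -0.641, 0.447, 0.957], [-0.007, 0.567, 0.823, 1.719], [0.0, 0.0, 0.0, 1.0]] dict_keys(['color', 'camera_matrix', 'cam_to_world'])
side [[498.1, 0.0, 258.2], [0.0, 498.1, 193.7], [0.0, 0.0, 1.0]] [[-0.867, 0.354, -0.352, -0.335], [-0.499, -0.613, 0.613, 1.388], [0.001, 0.707, 0.708, 1.617], [0.0, 0.0, 0.0, 1.0]] dict_keys(['color', 'camera_matrix', 'cam_to_world'])
```

```bash
python3 - <<'E'
import cv2
for n in ["scene0","side0"]:
    i=cv2.imread(f"pics/{n}.png"); cv2.imwrite(f"pics/{n}b.png",cv2.resize(i,(800,600),interpolation=cv2.INTER_CUBIC))
E
```

```text
(no output)
```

View pics/scene0b.png

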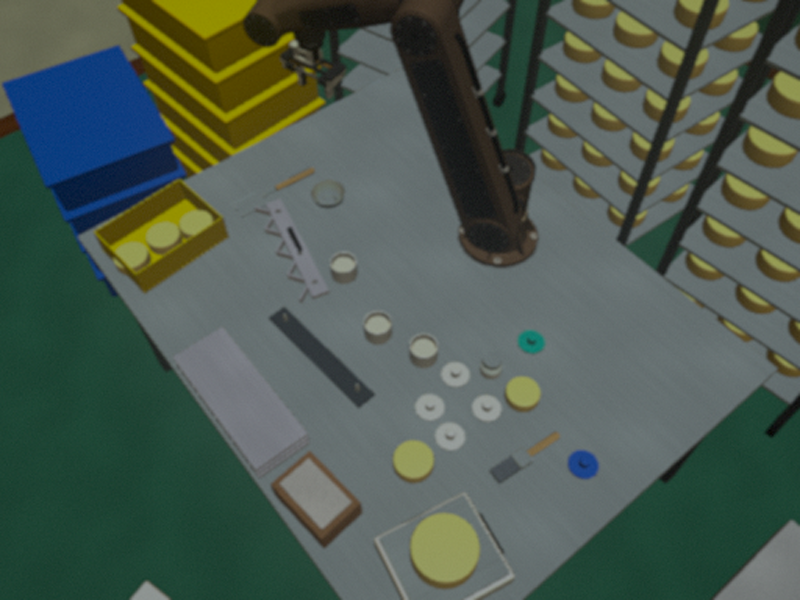

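View pics/side0b.png

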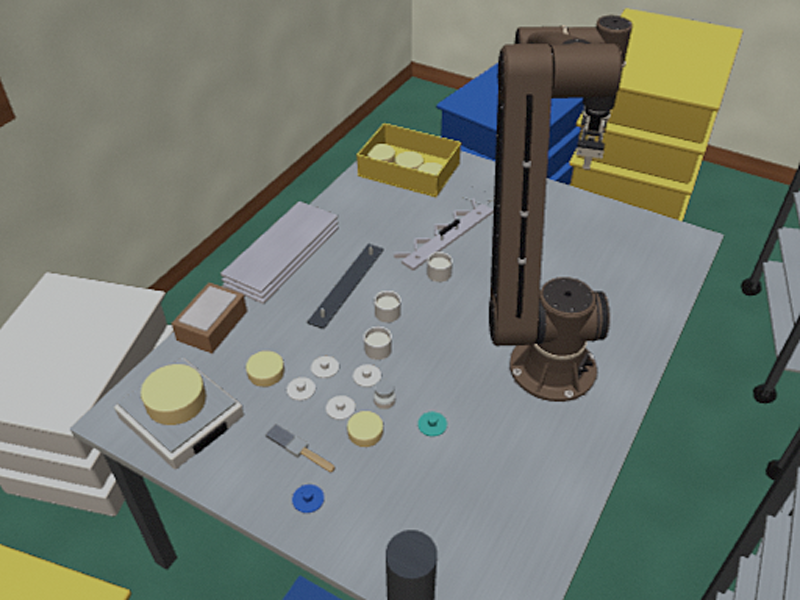

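The scene shows three open moulds at (343,265), (378,326) and (423,348). Four white lids lie at (455,374), (430,407), (487,407) and (450,436); the turquoise (531,342) and blue (583,464) lookalikes are not meant. The plate is at about (297,245), with its notches facing the wrong way, towards image left. The base pins are at (285,317) and (358,386). The side view shows the same things.

```bash
cat > h.py <<'E'
import cv2, numpy as np
from scipy.spatial.transform import Rotation as Rn
def ray(s,px):
    K=s["camera_matrix"];T=s["cam_to_world"]
    px=np.atleast_2d(px).astype(float)
    d=np.c_[(px[:,0]-K[0,2])/K[0,0],-(px[:,1]-K[1,2])/K[1,1],-np.ones(len(px))]@T[:3,:3].T
    return T[:3,3],d/np.linalg.norm(d,axis=1)[:,None]
def onz(s,px,z):
    o,d=ray(s,px); return o+d*((z-o[2])/d[:,2])[:,None]
def proj(s,P):
    K=s["camera_matrix"];T=s["cam_to_world"]
    c=(np.atleast_2d(P)-T[:3,3])@T[:3,:3]
    return np.c_[K[0,2]+K[0,0]*c[:,0]/-c[:,2],K[1,2]-K[1,1]*c[:,1]/-c[:,2]]
def tri(views):  # [(s,px),...]
    A=np.zeros((3,3));b=np.zeros(3);L=[]
    for s,px in views:
        o,d=ray(s,px);M=np.eye(3)-np.outer(d[0],d[0]);A+=M;b+=M@o;L.append((M,o))
    p=np.linalg.solve(A,b)
    return p,max(np.linalg.norm(M@(p-o)) for M,o in L)
def blobs(img,mask,amin,amax=1e9):
    n,l,st,c=cv2.connectedComponentsWithStats(mask.astype(np.uint8))
    return [(c[i].round(1).tolist(),int(st[i,4]),st[i,:4].tolist()) for i in range(1,n) if amin<st[i,4]<amax]
def snap(n,name=None):
    from plant import ctrl
    s=ctrl.snapshot(n)
    if name: cv2.imwrite(f"pics/{name}.png",s["color"]); np.savez(f"{name}.npz",**s)
    return s
def tool(P=None,yaw=None):
    """mm shift in tool axes from the present pose to world P, and yaw turn (about tool z, deg) to world yaw"""
    from plant import ctrl
    o=ctrl.get_obs();R=Rn.from_euler('xyz',o["orientation"],degrees=True)
    v=R.inv().apply(np.array(P)-o["tool_pos"])*1000
    t=None
    if yaw is not None: t=(R.inv()*Rn.from_euler('xyz',[180,0,yaw],degrees=True)).as_rotvec(degrees=True).round(1)
    return v.round(1),t
E
python3 - <<'E'
from h import *
a=np.load("scene0.npz");b=np.load("side0.npz")
f=1.5625
pts={"m1":((343,265),(439,266)),"m2":((378,326),(387,306)),"m3":((423,348),(377,343)),
"l1 knob":((456,373),(367,374)),"l2":((430,405),(325,365)),"l3":((487,406),(340,405)),"l4":((450,434),(301,386)),
"pinA tip":((285,315),(375,247)),"pinB tip":((358,384),(322,311)),"handle":((295,238),(449,228)),
"plate end lower":((316,283),(415,258)),"jar":((491,362),(384,393)),"cheese":((522,392),(365,428)),"cheeseb":((413,459),(265,367)),"bowl":((328,192),(439,266))}
for k,(p,q) in pts.items():
    x,e=tri([(a,np.array(p)/f),(b,np.array(q)/f)]);print(k,x.round(3),round(e*1000,1))
for n,s in (("scene",a),("side",b)):
    h=cv2.cvtColor(s["color"],cv2.COLOR_BGR2HSV)
    m=(h[...,2]>(150 if n=="scene" else 170))&(h[...,1]<40)
    print(n,[(x[0],x[1]) for x in blobs(0,m,60,1500)])
    print(h[int(407/f),int(425/f)],h[int(440/f),int(540/f)])
E
```

```text
m1 [ 0.44  -0.18   0.029] 2.5
m2 [0.489 0.046 0.029] 0.9
m3 [0.44  0.179 0.028] 3.4
l1 knob [0.413 0.281 0.012] 1.0
l2 [0.527 0.311 0.013] 0.5
l3 [0.417 0.405 0.015] 0.4
l4 [0.541 0.404 0.014] 1.0
pinA tip [ 0.659 -0.157  0.018] 6.2
pinB tip [0.639 0.156 0.029] 1.4
handle [ 0.492 -0.345  0.037] 1.9
plate end lower [ 0.53  -0.19   0.012] 0.6
jar [0.331 0.325 0.034] 1.8
cheese [0.322 0.434 0.018] 1.1
cheeseb [0.658 0.401 0.022] 0.7
bowl [ 0.407 -0.214  0.141] 105.9
scene [([219.5, 169.1], 72), ([241.4, 207.8], 96), ([270.9, 222.7], 109), ([291.1, 239.0], 138), ([274.8, 259.9], 161), ([311.0, 260.6], 152), ([287.6, 278.5], 171)]
[ 53   8 126] [ 86  19 110]
side [([166.3, 153.1], 134), ([286.3, 150.7], 296), ([189.6, 157.8], 250), ([280.8, 168.1], 71), ([131.9, 197.4], 403), ([247.4, 193.6], 91), ([241.6, 217.0], 109), ([207.3, 234.1], 170), ([234.5, 239.6], 178), ([192.2, 248.2], 181), ([217.5, 260.1], 194), ([112.1, 275.5], 285), ([32.5, 291.0], 338), ([38.3, 308.9], 380)]
[106  21 157] [104  21 158]
```

Call:
move_arm(
  motion=[
    [[-359,216,0],[0,0,65],0],
    [[-359,216,0],[0,0,65],0],
    [[-359,216,0],[0,0,65],0],
    [[-359,216,0],[0,0,65],0],
    [[-359,216,0],[0,0,65],0],
    [[-359,216,0],[0,0,65],0],
    [[-359,216,0],[0,0,65],0],
    [[-359,216,0],[0,0,65],0],
    [[-359,216,0],[0,0,65],0],
    [[-359,216,0],[0,0,65],0],
  ],
)

```text
clock: 0.93
tool_pos: [0.4528, -0.362, 0.2455]
orientation: [-180.0, -0.0, 130.4]
force: [1.6, -0.7, 0.4]
opening: 0.0877
gripper_force: 0.0
```

Call:
move_arm(
  motion=[
    [[0,0,0],[0,0,55],0],
    [[0,0,0],[0,0,55],0],
    [[0,0,0],[0,0,55],0],
    [[0,0,0],[0,0,55],0],
    [[0,0,0],[0,0,55],0],
    [[0,0,0],[0,0,55],0],
    [[0,0,0],[0,0,55],0],
    [[0,0,0],[0,0,55],0],
    [[0,0,0],[0,0,55],0],
  ],
)

```text
clock: 1.68
tool_pos: [0.4506, -0.3674, 0.2452]
orientation: [180.0, -0.4, 76.2]
force: [0.6, -0.8, 0.1]
opening: 0.0878
gripper_force: 0.0
```

```bash
python3 - <<'E'
from h import *
from plant import ctrl
s=snap("wrist","w1");o=ctrl.get_obs();print(o["joint_pos"].round(1),o["tool_pos"],o["orientation"].round(1))
T=np.eye(4);T[:3,:3]=Rn.from_euler('xyz',o["orientation"],degrees=True).as_matrix();T[:3,3]=o["tool_pos"]
print((np.linalg.inv(T)@s["cam_to_world"]).round(3),s["camera_matrix"].round(1).tolist())
E
```

```text
[ -20.2   11.9  -11.2   -0.4  -66.9 -173.6] [ 0.45056653 -0.3673336   0.24517462] [180.   -0.4  76.1]
[[ 0.001  0.967  0.256  0.07 ]
 [ 1.    -0.002  0.001 -0.   ]
 [ 0.001  0.256 -0.967 -0.139]
 [ 0.     0.     0.     1.   ]] [[299.0, 0.0, 259.6], [0.0, 299.0, 192.8], [0.0, 0.0, 1.0]]
```

View pics/w1.png

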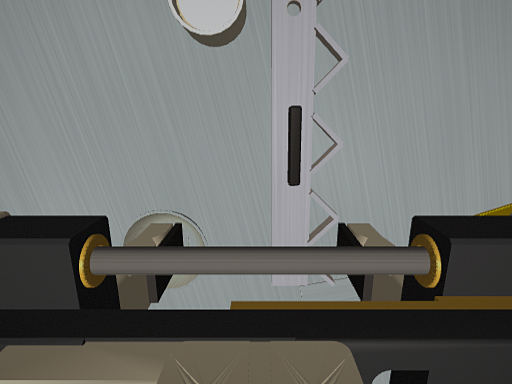

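The wrist view shows the plate upright in the image. Its black handle runs from (295,107) to (294,185), there is a hole at (294,8), the notches are on the right, and a mould is at (206,8).

```bash
python3 - <<'E'
from h import *
s=np.load("w1.npz");g=s["color"].max(2)
m=np.zeros(g.shape,np.uint8);m[95:200,275:312]=g[95:200,275:312]<70
c=max(cv2.findContours(m,0,1)[0],key=cv2.contourArea)
r=cv2.minAreaRect(c);b=cv2.boxPoints(r);print(r)
P=onz(s,b,.048);print(P.round(4),P.mean(0))
for i in range(4):print(np.linalg.norm(P[i]-P[i-1])*1000)
print("hole",onz(s,(294,8),.012))
E
```

```text
((294.5, 145.5), (79.0, 13.0), 90.0)
[[ 0.499  -0.2981  0.048 ]
 [ 0.5127 -0.3015  0.048 ]
 [ 0.4947 -0.3873  0.048 ]
 [ 0.4801 -0.3837  0.048 ]] [ 0.49660365 -0.34265627  0.048     ]
87.6288120015836
14.051385336826337
87.65288781298344
15.00214218069034
hole [[ 0.53148067 -0.19743694  0.012     ]]
```

Call:
move_arm(
  motion=[
    [[385,28,0],[0,0,-71],0],
    [[385,28,0],[0,0,-71],0],
    [[385,28,0],[0,0,-71],0],
    [[385,28,0],[0,0,-71],0],
    [[385,28,0],[0,0,-71],0],
    [[385,28,0],[0,0,-71],0],
    [[385,28,0],[0,0,-71],0],
    [[385,28,0],[0,0,-71],0],
    [[385,28,0],[0,0,-71],0],
    [[385,28,0],[0,0,-71],0],
  ],
)

```text
clock: 2.57
tool_pos: [0.5719, 0.0044, 0.2479]
orientation: [179.6, -0.1, 147.6]
force: [0.6, -0.2, 0.5]
opening: 0.0874
gripper_force: 0.0
```

Call:
move_arm(
  motion=[
    [[0,0,0],[0,0,-71],0],
    [[0,0,0],[0,0,-71],0],
    [[0,0,0],[0,0,-71],0],
    [[0,0,0],[0,0,-71],0],
    [[0,0,0],[0,0,-71],0],
    [[0,0,0],[0,0,-71],0],
    [[0,0,0],[0,0,-71],0],
    [[0,0,0],[0,0,-71],0],
    [[0,0,0],[0,0,-71],0],
    [[0,0,0],[0,0,-71],0],
  ],
)

```text
clock: 3.4
tool_pos: [0.5704, -0.0002, 0.2478]
orientation: [179.8, 0.3, -141.6]
force: [-0.6, -0.4, 1.1]
opening: 0.0876
gripper_force: 0.0
```

Call:
move_arm(
  motion=[
    [[0,0,0],[0,0,-71],0],
    [[0,0,0],[0,0,-71],0],
    [[0,0,0],[0,0,-71],0],
    [[0,0,0],[0,0,-71],0],
    [[0,0,0],[0,0,-71],0],
    [[0,0,0],[0,0,-71],0],
    [[0,0,0],[0,0,-71],0],
    [[0,0,0],[0,0,-71],0],
    [[0,0,0],[0,0,-71],0],
    [[0,0,0],[0,0,-71],0],
  ],
)

```text
clock: 4.23
tool_pos: [0.5704, -0.0002, 0.2479]
orientation: [-179.8, 0.3, -70.6]
force: [0.0, -0.1, 0.3]
opening: 0.0879
gripper_force: 0.0
```

Call:
move_arm(
  motion=[
    [[0,0,0],[0,0,-71],0],
    [[0,0,0],[0,0,-71],0],
    [[0,0,0],[0,0,-71],0],
    [[0,0,0],[0,0,-71],0],
    [[0,0,0],[0,0,-71],0],
    [[0,0,0],[0,0,-71],0],
    [[0,0,0],[0,0,-71],0],
    [[0,0,0],[0,0,-71],0],
    [[0,0,0],[0,0,-71],0],
    [[0,0,0],[0,0,-71],0],
  ],
)

```text
clock: 5.07
tool_pos: [0.5704, -0.0002, 0.2478]
orientation: [-179.7, -0.1, 0.4]
force: [-0.6, -0.2, -0.1]
opening: 0.0878
gripper_force: 0.0
```

```bash
python3 - <<'E'
from h import *
from plant import ctrl
s=snap("wrist","w2");o=ctrl.get_obs();print(o["joint_pos"].round(1),o["tool_pos"],o["orientation"].round(1))
E
```

```text
[ 19.4  10.6 -12.6  -0.3 -66.6  71.5] [ 5.70363416e-01 -1.84089726e-04  2.47812855e-01] [-1.797e+02 -1.000e-01  9.000e-01]
```

Call:
move_arm(
  motion=[
    [[-90,0,0],[0,0,0],0],
    [[-90,0,0],[0,0,0],0],
    [[-90,0,0],[0,0,0],0],
    [[-90,0,0],[0,0,0],0],
    [[-90,0,0],[0,0,0],0],
  ],
)

```text
clock: 5.53
tool_pos: [0.4804, -0.0003, 0.2485]
orientation: [-179.6, -0.2, -0.0]
force: [0.7, 0.0, 1.1]
opening: 0.0879
gripper_force: 0.0
```

```bash
python3 - <<'E'
from h import *
from plant import ctrl
s=snap("wrist","w3");o=ctrl.get_obs();print(o["joint_pos"].round(1),o["tool_pos"],o["orientation"].round(1))
cv2.imwrite("pics/w23.png",np.vstack([cv2.imread("pics/w2.png")[:300],s["color"][:300]]))
E
```

```text
[ 23.3   1.7 -22.7  -0.3 -65.2  66.9] [ 4.81010225e-01 -2.08908246e-04  2.48297896e-01] [-179.6   -0.2    0. ]
```

View pics/w23.png

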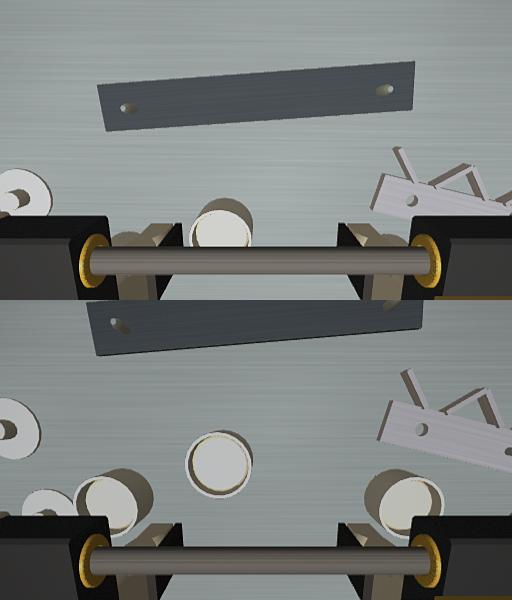

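w2 shows the whole base strip, with corners near (97,85), (414,62), (413,108) and (106,131). The pins are at about (127,108) and (384,90). w3 shows the left end and its pin again at about (119,25), plus three moulds, with the middle one at (219,163).

```bash
python3 - <<'E'
from h import *
s=np.load("w2.npz");s3=np.load("w3.npz");R=lambda p,k=4:np.round(p,k)
def strip(s,hi):
    g=cv2.cvtColor(s["color"],6);m=(g<105).astype(np.uint8);m[hi:]=0
    m=cv2.morphologyEx(m,cv2.MORPH_CLOSE,np.ones((15,15)))
    c=max(cv2.findContours(m,0,1)[0],key=cv2.contourArea);h=cv2.convexHull(c)
    return cv2.approxPolyDP(h,6,True)[:,0],h
q,h=strip(s,145);print(q.tolist())
P=onz(s,q,.008);print(R(P));print([round(float(np.linalg.norm(P[i]-P[i-1])),4) for i in range(len(P))])
H=onz(s,h[:,0],.008)[:,:2].astype(np.float32);r=cv2.minAreaRect(H);print("rect",r)
q3,_=strip(s3,80);print(q3.tolist())
for nm,ss,x in(("L2",s,(110,95,150,120)),("R2",s,(365,78,405,102)),("L3",s3,(100,10,140,40))):
    c=ss["color"][x[1]:x[3],x[0]:x[2]].astype(int);g=c.max(2);w=(c[...,2]-c[...,0])
    m=w>5
    b=blobs(0,m,15);print(nm,[(np.add(k[0],x[:2]).round(1),k[1],np.add(k[2][:2],x[:2]),k[2][2:]) for k in b])
    cv2.imwrite(f"pics/{nm}.png",cv2.resize(ss["color"][x[1]:x[3],x[0]:x[2]],None,fx=6,fy=6,interpolation=0))
a=[cv2.imread(f"pics/{n}.png") for n in("L2","R2","L3")]
cv2.imwrite("pics/pins.png",np.hstack([cv2.resize(i,(260,180),interpolation=0) for i in a]))
E
```

```text
[[414, 61], [407, 110], [107, 131], [97, 87]]
[[ 0.7002 -0.1776  0.008 ]
 [ 0.6449 -0.1768  0.008 ]
 [ 0.617   0.1927  0.008 ]
 [ 0.6689  0.1983  0.008 ]]
[0.3772, 0.0553, 0.3705, 0.0521]
rect ((0.6585704684257507, 0.008038505911827087), (0.055239178240299225, 0.37831491231918335), 4.332852363586426)
[[423, 0], [418, 29], [101, 56], [86, 5]]
L2 [(array([130.3, 108.1]), 122, array([123, 103]), [15, 11])]
R2 [(array([382.8,  89.9]), 130, array([376,  84]), [15, 12])]
L3 [(array([121.2,  26.2]), 168, array([112,  18]), [18, 16])]
```

View pics/pins.png

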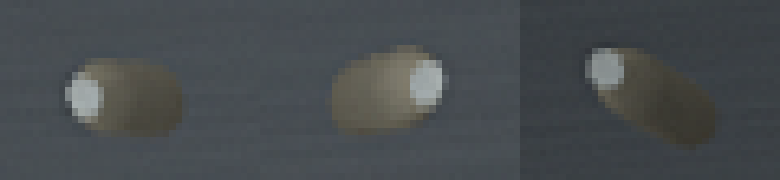

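The crop shows the bright pin tips: in w2 the left tip is at (122.6,108) and the right at (390.2,88.5); in w3 the left is at (112.6,21).

```bash
python3 - <<'E'
from h import *
s=np.load("w2.npz");s3=np.load("w3.npz");w1=np.load("w1.npz")
print("tri",tri([(s,(122.6,108.)),(s3,(112.6,20.9))]))
L=onz(s,(122.6,108.),.037)[0];Rr=onz(s,(390.2,88.5),.037)[0]
print(L,Rr,np.linalg.norm(L-Rr),(L+Rr)/2,"yaw",np.degrees(np.arctan2(-(L-Rr)[0],(L-Rr)[1])))
print("L from w3",onz(s3,(112.6,20.9),.037)[0])
# moulds in w3 rim; lids, rough
print("hole w2",onz(s,(412,200),.012),"w3",onz(s3,(421,129),.012), tri([(s,(412,200)),(s3,(421,129))]))
print(tool((.510,-.284,.245),-103.2))
E
```

```text
tri (array([0.64433004, 0.15687555, 0.03773494]), np.float64(7.194606723871855e-05))
[0.64434064 0.15712643 0.037     ] [ 0.66722007 -0.14167347  0.037     ] 0.2996745713540697 [0.65578035 0.00772648 0.037     ] yaw 4.378656491319755
L from w3 [0.64453785 0.15728518 0.037     ]
hole w2 [[ 0.53220799 -0.19638419  0.012     ]] w3 [[ 0.53161923 -0.19559544  0.012     ]] (array([ 0.53149588, -0.19736407,  0.00936629]), np.float64(0.0003555115884587982))
(array([ 28.9, 283.8,   1.6]), array([ -0.4,   0.2, 103.2]))
```

Call:
move_arm(
  motion=[
    [[29,284,0],[0,0,70],0],
    [[29,284,0],[0,0,70],0],
    [[29,284,0],[0,0,70],0],
    [[29,284,0],[0,0,70],0],
    [[29,284,0],[0,0,70],0],
    [[29,284,0],[0,0,70],0],
    [[29,284,0],[0,0,70],0],
    [[29,284,0],[0,0,70],0],
    [[29,284,0],[0,0,70],0],
    [[29,284,0],[0,0,70],0],
  ],
)

```text
clock: 6.42
tool_pos: [0.5105, -0.286, 0.2449]
orientation: [-179.9, 0.3, -70.5]
force: [-0.6, -0.1, 0.1]
opening: 0.0876
gripper_force: 0.0
```

Call:
move_arm(
  motion=[
    [[0,0,0],[0,0,33],0],
    [[0,0,0],[0,0,33],0],
    [[0,0,0],[0,0,33],0],
    [[0,0,0],[0,0,33],0],
    [[0,0,0],[0,0,33],0],
    [[0,0,0],[0,0,33],0],
    [[0,0,0],[0,0,33],0],
  ],
)

```text
clock: 7.0
tool_pos: [0.5105, -0.2847, 0.2455]
orientation: [180.0, 0.4, -102.8]
force: [-0.8, -0.2, 0.1]
opening: 0.0874
gripper_force: 0.0
```

```bash
python3 - <<'E'
from h import *
from plant import ctrl
s=snap("wrist","w4");w1=np.load("w1.npz");o=ctrl.get_obs();print(o["joint_pos"].round(1),o["tool_pos"],o["orientation"].round(1))
g=s["color"].max(2)
print("expect",proj(s,[[.4966,-.3427,.048]]))
u,v=proj(s,[[.4966,-.3427,.048]])[0].astype(int)
m=np.zeros(g.shape,np.uint8);m[max(v-60,0):v+60,u-20:u+20]=g[max(v-60,0):v+60,u-20:u+20]<70
c=max(cv2.findContours(m,0,1)[0],key=cv2.contourArea);r=cv2.minAreaRect(c);b=cv2.boxPoints(r);print(r)
P=onz(s,b,.048);print(P.round(4),P.mean(0),tri([(w1,(294.5,145.5)),(s,r[0])]))
print(tool((.4966,-.3427,.041),-103.3))
E
```

```text
[-10.2  12.1 -10.9  -0.4 -67.   -2.4] [ 0.51045337 -0.28465373  0.24563509] [-180.     0.4 -102.8]
expect [[260.03925042 120.1416523 ]]
((260.0, 118.5), (12.0, 83.0), 0.0)
[[ 0.513  -0.3015  0.048 ]
 [ 0.493  -0.3872  0.048 ]
 [ 0.4807 -0.3844  0.048 ]
 [ 0.4997 -0.2985  0.048 ]] [ 0.49660171 -0.34288536  0.048     ] (array([ 0.49722951, -0.34352293,  0.03380689]), np.float64(0.0010891662677474795))
(array([ 61. ,   0.7, 204.3]), array([-0. ,  0.4,  0.5]))
```

Call:
move_arm(
  motion=[
    [[61,1,40],[0,0,0.4],0.5],
    [[61,1,80],[0,0,0.4],0.5],
    [[61,1,120],[0,0,0.4],0.5],
    [[61,1,150],[0,0,0.4],0.5],
    [[61,1,175],[0,0,0.4],0.5],
    [[61,1,190],[0,0,0.4],0.5],
    [[61,1,200],[0,0,0.4],0.5],
    [[61,1,204],[0,0,0.4],0.5],
    [[61,1,204],[0,0,0.4],0.5],
  ],
)

```text
clock: 7.8
tool_pos: [0.4961, -0.3424, 0.0414]
orientation: [-180.0, 0.4, -103.3]
force: [0.4, 0.9, 1.3]
opening: 0.044
gripper_force: 0.0
```

Call:
move_arm(
  motion=[
    [[0,0,0],[0,0,0],0.9],
    [[0,0,0],[0,0,0],1],
    [[0,0,0],[0,0,0],1],
    [[0,0,0],[0,0,0],1],
    [[0,0,0],[0,0,0],1],
    [[0,0,0],[0,0,0],1],
    [[0,0,0],[0,0,0],1],
    [[0,0,0],[0,0,0],1],
  ],
)

```text
clock: 8.47
tool_pos: [0.4965, -0.3425, 0.0426]
orientation: [-179.9, 0.4, -103.3]
force: [-0.4, 1.8, 6.5]
opening: 0.0136
gripper_force: 30.0
```

```bash
python3 - <<'E'
from plant import ctrl
o=ctrl.get_obs();print(o)
E
```

```text
{'clock': 8.4667, 'joint_pos': array([-16.28737009,  25.36094169, -21.73467221,  -0.52957486,
       -42.7948288 ,   3.38746418]), 'qvel': array([ 0.03272747,  0.01066312, -0.097315  ,  0.1074704 , -0.07085417,
        0.07934065]), 'tau': array([-7.34817535e-01, -5.30702662e+01,  1.94771594e+01,  4.61781844e+00,
        1.62098380e-01, -4.13304922e-03]), 'tool_pos': array([ 0.49654066, -0.34254186,  0.04259947]), 'orientation': array([-179.87054982,    0.35348829, -103.28776125]), 'force': array([-0.44248342,  1.78388597,  6.48941563]), 'moment': array([0.51352882, 0.10826698, 0.05867249]), 'gripper_force': 30.00083953142166, 'opening': 0.013608455439927537}
```

Call:
move_arm(
  motion=[
    [[0,0,-8],[0,0.4,0],1],
    [[0,0,-20],[0,0.4,0],1],
    [[0,0,-36],[0,0.4,0],1],
    [[0,0,-54],[0,0.4,0],1],
    [[0,0,-72],[0,0.4,0],1],
    [[0,0,-90],[0,0.4,0],1],
    [[0,0,-108],[0,0.4,0],1],
    [[0,0,-124],[0,0.4,0],1],
    [[0,0,-135],[0,0.4,0],1],
    [[0,0,-140],[0,0.4,0],1],
  ],
)

```text
clock: 9.3
tool_pos: [0.4955, -0.3432, 0.1831]
orientation: [-179.9, -0.0, -103.3]
force: [-0.3, -0.7, -4.9]
opening: 0.013
gripper_force: 30.0
```

Call:
move_arm(
  motion=[
    [[-15,1,0],[0,0,0],1],
    [[-40,3,0],[0,0,0],1],
    [[-70,5,0],[0,0,0],1],
    [[-102,8,0],[0,0,0],1],
    [[-134,10,0],[0,0,0],1],
    [[-166,13,0],[0,0,0],1],
    [[-198,15,0],[0,0,0],1],
    [[-230,17,0],[0,0,0],1],
    [[-258,19,0],[0,0,0],1],
    [[-280,21,0],[0,0,0],1],
  ],
)

```text
clock: 10.13
tool_pos: [0.539, -0.0638, 0.1806]
orientation: [179.9, -0.0, -103.3]
force: [-0.6, 0.3, -5.0]
opening: 0.0137
gripper_force: 30.0
```

Call:
move_arm(
  motion=[
    [[-20,1,0],[0,0,-3],1],
    [[-40,3,0],[0,0,-7],1],
    [[-55,4,0],[0,0,-12],1],
    [[-65,5,0],[0,0,-17],1],
    [[-66,5,0],[0,0,-23],1],
    [[-66,5,0],[0,0,-29],1],
    [[-66,5,0],[0,0,-35],1],
    [[-66,5,0],[0,0,-41],1],
    [[-66,5,0],[0,0,-47],1],
    [[-66,5,0],[0,0,-53],1],
  ],
)

```text
clock: 10.97
tool_pos: [0.5489, -0.0007, 0.1804]
orientation: [179.9, 0.0, -50.0]
force: [-0.7, 0.9, -5.4]
opening: 0.0141
gripper_force: 30.0
```

Call:
move_arm(
  motion=[
    [[0,0,0],[0,0,-6],1],
    [[0,0,0],[0,0,-12],1],
    [[0,0,0],[0,0,-18],1],
    [[0,0,0],[0,0,-24],1],
    [[0,0,0],[0,0,-30],1],
    [[0,0,0],[0,0,-36],1],
    [[0,0,0],[0,0,-42],1],
    [[0,0,0],[0,0,-48],1],
    [[0,0,0],[0,0,-54],1],
    [[0,0,0],[0,0,-60],1],
  ],
)

```text
clock: 11.8
tool_pos: [0.549, -0.0007, 0.1804]
orientation: [180.0, 0.1, 10.0]
force: [0.4, -0.3, -5.2]
opening: 0.0139
gripper_force: 30.0
```

Call:
move_arm(
  motion=[
    [[0,0,0],[0,0,-6],1],
    [[0,0,0],[0,0,-12],1],
    [[0,0,0],[0,0,-18],1],
    [[0,0,0],[0,0,-24],1],
    [[0,0,0],[0,0,-30],1],
    [[0,0,0],[0,0,-36],1],
    [[0,0,0],[0,0,-42],1],
    [[0,0,0],[0,0,-48],1],
    [[0,0,0],[0,0,-54],1],
    [[0,0,0],[0,0,-60],1],
  ],
)

```text
clock: 12.63
tool_pos: [0.549, -0.0006, 0.1804]
orientation: [-179.9, 0.1, 70.0]
force: [-0.4, -0.2, -4.2]
opening: 0.0136
gripper_force: 30.0
```

Call:
move_arm(
  motion=[
    [[0,0,0],[0,0,-6],1],
    [[0,0,0],[0,0,-11],1],
    [[0,0,0],[0,0,-16],1],
    [[0,0,0],[0,0,-20],1],
    [[0,0,0],[0,0,-23],1],
    [[0,0,0],[0,0,-24.7],1],
    [[0,0,0],[0,0,-24.7],1],
    [[0,0,0],[0,0,-24.7],1],
  ],
)

```text
clock: 13.3
tool_pos: [0.5493, -0.0006, 0.1808]
orientation: [-179.9, 0.1, 94.3]
force: [-0.4, 0.1, -4.8]
opening: 0.0136
gripper_force: 30.0
```

```bash
python3 - <<'E'
from h import *
from plant import ctrl
o=ctrl.get_obs();print(o["joint_pos"].round(1),o["tool_pos"],o["orientation"].round(2),o["force"],o["gripper_force"])
print(tool((.6558,.0077,.12),94.38))
s=snap("wrist","w5");t=snap("side","s5")
cv2.imwrite("pics/v5.png",np.hstack([s["color"][:300],t["color"][40:340]])[:,:,:][:, :1024][:, ::1])
i=np.hstack([s["color"][:260],t["color"][100:360,100:380]]);print(i.shape);cv2.imwrite("pics/v5.png",i)
E
```

```text
[ 20.4  11.8 -20.5   0.  -57.7 163.9] [ 0.54930244 -0.00062358  0.18076043] [-1.7994e+02  5.0000e-02  9.4310e+01] [-0.43808895  0.10071645 -4.80006848] 29.999985694885254
(array([  0.3, 106.9,  60.7]), array([-0.1,  0.1, -0.1]))
(260, 792, 3)
```

View pics/v5.png

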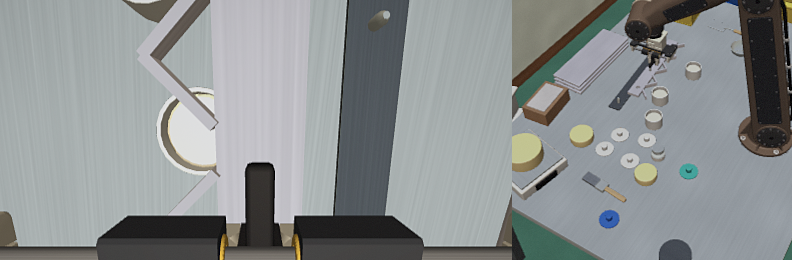

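Call:
move_arm(
  motion=[
    [[0,15,5],[0,0,0],1],
    [[0,32,12],[0,0,0],1],
    [[0,50,22],[0,0,0],1],
    [[0,68,34],[0,0,0],1],
    [[0,84,46],[0,0,0],1],
    [[0,96,55],[0,0,0],1],
    [[0,104,60],[0,0,0],1],
    [[0,107,65],[0,0,0],1],
    [[0,107,70],[0,0,0],1],
    [[0,107,70],[0,0,0],1],
  ],
)

```text
clock: 14.23
tool_pos: [0.6556, 0.0075, 0.1105]
orientation: [-179.9, 0.0, 94.4]
force: [-0.4, -0.6, -5.0]
opening: 0.0137
gripper_force: 30.0
```

```bash
python3 - <<'E'
from h import *
from plant import ctrl
o=ctrl.get_obs();print(o["joint_pos"].round(1),o["tool_pos"],o["orientation"].round(2),o["force"],o["gripper_force"])
print(tool((.6558,.0077,.052),94.38))
s=snap("wrist","w6");t=snap("side","s6")
print([proj(s,p).round(1).tolist() for p in([.64434,.1571,.037],[.66722,-.1417,.037])])
i=np.hstack([s["color"][:260],t["color"][120:380,140:420][:, :]]);cv2.imwrite("pics/v6.png",i)
E
```

```text
[ 17.7  25.  -11.4   0.  -53.7 166.7] [0.65556297 0.0074925  0.11054013] [-1.7992e+02  4.0000e-02  9.4360e+01] [-0.42646334 -0.62444005 -4.95844324] 29.999107718467712
(array([ 0.2,  0.3, 58.5]), array([-0.1,  0. , -0. ]))
[[[259.8, -21.4]], [[259.9, 372.8]]]
```

View pics/v6.png

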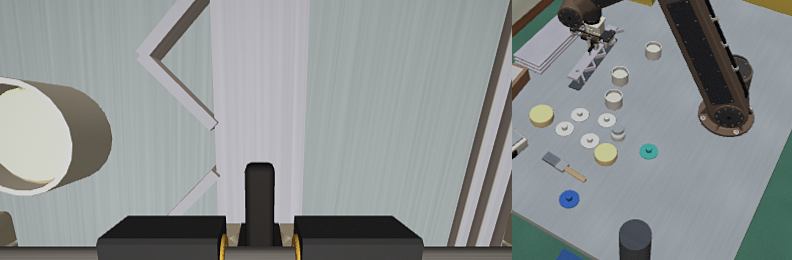

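The plate hides the base completely in the wrist view, so it is lined up and the notches face the robot (image left). I'll lower it.

Call:
move_arm(
  motion=[
    [[0,0,8],[0,0,0],1],
    [[0,0,16],[0,0,0],1],
    [[0,0,22],[0,0,0],1],
    [[0,0,28],[0,0,0],1],
    [[0,0,32],[0,0,0],1],
    [[0,0,36],[0,0,0],1],
    [[0,0,39],[0,0,0],1],
    [[0,0,42],[0,0,0],1],
    [[0,0,42],[0,0,0],1],
  ],
)

```text
clock: 15.08
tool_pos: [0.6563, 0.0075, 0.0689]
orientation: [-180.0, 0.1, 94.4]
force: [-0.3, 0.0, -4.9]
opening: 0.0139
gripper_force: 30.0
```

Call:
move_arm(
  motion=[
    [[0,0,4],[0,0,0],1],
    [[0,0,8],[0,0,0],1],
    [[0,0,12],[0,0,0],1],
    [[0,0,15],[0,0,0],1],
    [[0,0,17],[0,0,0],1],
    [[0,0,18],[0,0,0],1],
    [[0,0,18],[0,0,0],1],
  ],
)

```text
clock: 15.67
tool_pos: [0.6565, 0.0076, 0.0513]
orientation: [180.0, 0.0, 94.4]
force: [-0.3, -0.8, -4.3]
opening: 0.0135
gripper_force: 30.0
```

Call:
move_arm(
  motion=[
    [[0,0,0.7],[0,0,0],1],
    [[0,0,1],[0,0,0],1],
    [[0,0,1],[0,0,0],0.6],
    [[0,0,1],[0,0,0],0.5],
    [[0,0,1],[0,0,0],0.5],
    [[0,0,1],[0,0,0],0.5],
    [[0,0,-20],[0,0,0],0.5],
    [[0,0,-55],[0,0,0],0.5],
    [[0,0,-95],[0,0,0],0.5],
    [[0,0,-130],[0,0,0],0.5],
  ],
)

```text
clock: 16.5
tool_pos: [0.6568, 0.0076, 0.184]
orientation: [179.9, 0.1, 94.4]
force: [1.6, 0.8, 0.4]
opening: 0.0436
gripper_force: 0.0
```

```bash
python3 - <<'E'
from h import *
from plant import ctrl
print(ctrl.get_obs()["tool_pos"])
s=snap("wrist","w7")
print([proj(s,p).round(1).tolist() for p in([.64434,.1571,.037],[.66722,-.1417,.037])])
g=s["color"].max(2);m=np.zeros(g.shape,np.uint8)
print(tool((.45,.30,.25),0))
E
```

```text
[0.65680392 0.00759431 0.18404887]
[[[258.1, 16.0]], [[258.3, 317.3]]]
(array([ 307.7, -186.2,  -60.1]), array([ 0.6, -0.5, 94.5]))
```

View pics/w7.png

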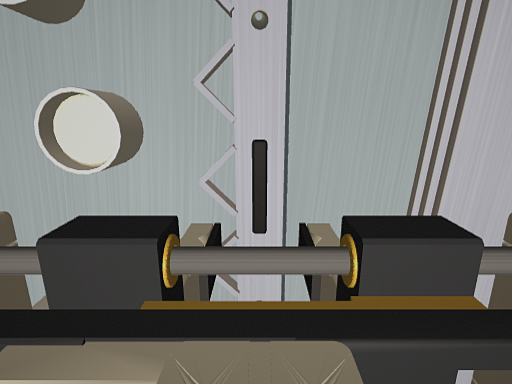

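The plate lies over the pin, seen through its hole at (260,18), with the handle at (260,187) and the notches towards the robot. Next, the lids.

Call:
move_arm(
  motion=[
    [[252,-248,-86],[0,0,71],0.5],
    [[252,-248,-86],[0,0,71],0.5],
    [[252,-248,-86],[0,0,71],0.5],
    [[252,-248,-86],[0,0,71],0.5],
    [[252,-248,-86],[0,0,71],0.5],
    [[252,-248,-86],[0,0,71],0.5],
    [[252,-248,-86],[0,0,71],0.5],
    [[252,-248,-86],[0,0,71],0.5],
    [[252,-248,-86],[0,0,71],0.5],
    [[252,-248,-86],[0,0,71],0.5],
  ],
)

```text
clock: 17.38
tool_pos: [0.3884, 0.2416, 0.2688]
orientation: [-180.0, -0.2, 28.4]
force: [0.7, 0.5, -0.4]
opening: 0.0436
gripper_force: 0.0
```

Call:
move_arm(
  motion=[
    [[0,0,0],[0,0,23.4],0.5],
    [[0,0,0],[0,0,23.4],0.5],
    [[0,0,0],[0,0,23.4],0.5],
    [[0,0,0],[0,0,23.4],0.5],
    [[0,0,0],[0,0,23.4],0.5],
    [[0,0,0],[0,0,23.4],0.5],
  ],
)

```text
clock: 17.88
tool_pos: [0.39, 0.2401, 0.2676]
orientation: [180.0, -0.1, 5.3]
force: [0.2, 0.6, -0.3]
opening: 0.0438
gripper_force: 0.0
```

```bash
python3 - <<'E'
from h import *
from plant import ctrl
o=ctrl.get_obs();print(o["joint_pos"].round(1),o["tool_pos"],o["orientation"])
s=snap("wrist","w8");print(tool((.41,-.02,.27),0))
E
```

```text
[ 56.4  -1.4 -23.4   0.1 -68.   38.8] [0.38999819 0.2401054  0.26760518] [ 1.79993295e+02 -6.61632545e-02  5.29499895e+00]
(array([ -4.1, 260.8,  -2.4]), array([ 0. , -0.1,  5.3]))
```

View pics/w8.png

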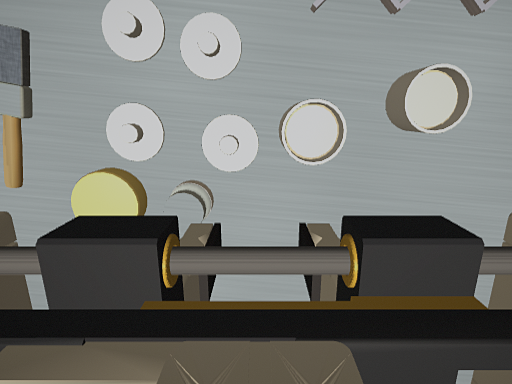

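The view shows four white lids with discs at (133,28), (211,46), (135,132) and (230,143). Two moulds stand at (313,132) and (437,98). The cheese is at (109,198) and the jar at (190,200). The turquoise and blue lookalikes are out of view, so these four white discs are the lids.

Call:
move_arm(
  motion=[
    [[-4,261,0],[0,0,5.3],0.5],
    [[-4,261,0],[0,0,5.3],0.5],
    [[-4,261,0],[0,0,5.3],0.5],
    [[-4,261,0],[0,0,5.3],0.5],
    [[-4,261,0],[0,0,5.3],0.5],
    [[-4,261,0],[0,0,5.3],0.5],
    [[-4,261,0],[0,0,5.3],0.5],
    [[-4,261,0],[0,0,5.3],0.5],
    [[-4,261,0],[0,0,5.3],0.5],
  ],
)

```text
clock: 18.68
tool_pos: [0.4096, -0.0211, 0.2676]
orientation: [180.0, -0.1, -0.2]
force: [-0.9, 0.1, -0.1]
opening: 0.0437
gripper_force: 0.0
```

```bash
cat >> h.py <<'E'
def discs(s,z,D,thr=165,tol=.006,rows=212):
    """bright round outlines whose hull on plane z is a circle of diameter D"""
    hsv=cv2.cvtColor(s["color"],cv2.COLOR_BGR2HSV);m=((hsv[...,2]>thr)&(hsv[...,1]<70)).astype(np.uint8);m[rows:]=0
    out=[]
    for c in cv2.findContours(m,0,1)[0]:
        if cv2.contourArea(c)<500: continue
        h=cv2.convexHull(c)[:,0];
        if h[:,1].min()<=0 or h[:,1].max()>=rows-1 or h[:,0].min()<=0 or h[:,0].max()>=511: continue
        e=cv2.fitEllipse(c)
        P=onz(s,h,z)[:,:2]
        A=np.c_[2*P,np.ones(len(P))];q=np.linalg.lstsq(A,(P**2).sum(1),rcond=None)[0]
        r=np.sqrt(q[2]+q[0]**2+q[1]**2);res=np.abs(np.hypot(*(P-q[:2]).T)-r).max()
        out.append((np.round(e[0],1).tolist(),q[:2].round(4).tolist(),round(2*r,4),round(res,4)))
    return out
E
python3 - <<'E'
from h import *
s=snap("wrist","w9");w8=np.load("w8.npz")
hsv=cv2.cvtColor(w8["color"],40)
print([hsv[y,x].tolist() for x,y in((120,132),(286,132),(400,90),(350,60),(310,132),(465,90))])
for thr in (165,190):
  for n,q in(("w8",w8),("w9",s)):
    for z in (.011,.055):
        for d in discs(q,z,0,thr):
            if abs(d[2]-(.075 if z<.02 else .076))<.006: print(thr,n,z,d)
E
```

```text
[[105, 3, 201], [30, 13, 202], [21, 46, 110], [94, 12, 153], [120, 1, 202], [20, 45, 103]]
165 w8 0.011 ([229.6, 142.7], [0.4171, 0.283], np.float64(0.0748), np.float64(0.0005))
165 w8 0.011 ([134.1, 131.7], [0.4199, 0.4073], np.float64(0.0744), np.float64(0.0005))
165 w8 0.011 ([210.1, 45.2], [0.5316, 0.3143], np.float64(0.0742), np.float64(0.0007))
165 w8 0.055 ([313.8, 131.6], [0.4432, 0.1831], np.float64(0.0753), np.float64(0.0007))
165 w8 0.055 ([438.2, 98.0], [0.4926, 0.0493], np.float64(0.0751), np.float64(0.0004))
165 w9 0.055 ([391.9, 143.7], [0.4429, -0.1746], np.float64(0.0754), np.float64(0.0004))
190 w8 0.011 ([229.6, 142.7], [0.4173, 0.2829], np.float64(0.0734), np.float64(0.0004))
190 w8 0.011 ([134.3, 131.6], [0.4202, 0.4071], np.float64(0.0732), np.float64(0.0006))
190 w8 0.011 ([210.2, 45.4], [0.5316, 0.3142], np.float64(0.0732), np.float64(0.0003))
190 w8 0.055 ([313.7, 131.4], [0.4434, 0.1833], np.float64(0.0744), np.float64(0.0003))
190 w8 0.055 ([438.0, 98.1], [0.4927, 0.0495], np.float64(0.0739), np.float64(0.0004))
190 w9 0.055 ([391.7, 143.5], [0.4431, -0.1744], np.float64(0.0744), np.float64(0.0003))
190 w9 0.055 ([197.7, 99.5], [0.4928, 0.0489], np.float64(0.0743), np.float64(0.0004))
```

View pics/w9.png

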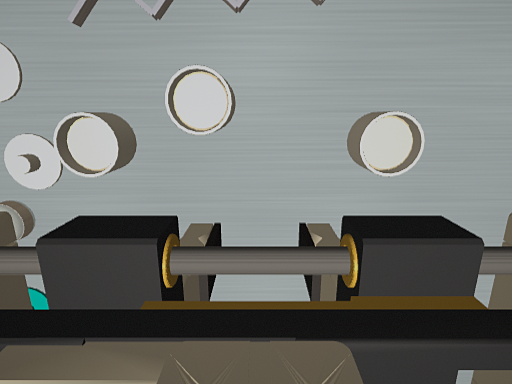

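Measured diameters: lid discs 74.5–75 mm on z=11 mm, mould rims 75–76 mm on z=55 mm. Both views agree on the middle mould to within 0.5 mm. w9 shows the moulds at (198,99), (93,144) and (392,143). I'll fetch the lid at (0.417,0.283) first.

Call:
move_arm(
  motion=[
    [[8,-304,20],[0,0,0],0.5],
    [[8,-304,40],[0,0,0],0.5],
    [[8,-304,60],[0,0,0],0.5],
    [[8,-304,80],[0,0,0],0.5],
    [[8,-304,100],[0,0,0],0.5],
    [[8,-304,110],[0,0,0],0.5],
    [[8,-304,120],[0,0,0],0.5],
    [[8,-304,130],[0,0,0],0.5],
    [[8,-304,130],[0,0,0],0.5],
    [[8,-304,130],[0,0,0],0.5],
  ],
)

```text
clock: 19.57
tool_pos: [0.4165, 0.2854, 0.1347]
orientation: [179.7, 0.1, 0.2]
force: [0.6, -0.7, 0.8]
opening: 0.0436
gripper_force: 0.0
```

```bash
python3 - <<'E'
from h import *
print(tool((.4172,.283,.033),0))
s=snap("wrist","w10")
for d in discs(s,.011,0,165): print(d)
E
```

```text
(array([  0.9,   1.9, 101.7]), array([0.3, 0.1, 0.2]))
([224.6, 51.8], [0.5316, 0.3142], np.float64(0.0741), np.float64(0.0005))
```

Call:
move_arm(
  motion=[
    [[0,0.5,25],[0,0,0],0.5],
    [[0.5,1,50],[0,0,0],0.5],
    [[0.5,1,72],[0,0,0],0.5],
    [[0.5,1,88],[0,0,0],0.5],
    [[0.5,1,97],[0,0,0],0.5],
    [[0.5,1,101],[0,0,0],0.5],
    [[0.5,1,101],[0,0,0],0.5],
    [[0.5,1,101],[0,0,0],0.8],
    [[0.5,1,101],[0,0,0],1],
    [[0.5,1,101],[0,0,0],1],
  ],
)

```text
clock: 20.45
tool_pos: [0.4193, 0.2831, 0.0374]
orientation: [-179.9, -0.1, -0.1]
force: [0.4, 0.1, -0.5]
opening: 0.0292
gripper_force: 0.0
```

Call:
move_arm(
  motion=[
    [[0,0,0],[0,0,0],1],
    [[0,0,0],[0,0,0],1],
    [[0,0,0],[0,0,0],1],
    [[0,0,0],[0,0,0],1],
    [[0,0,0],[0,0,0],1],
  ],
)

```text
clock: 20.87
tool_pos: [0.4191, 0.2829, 0.0371]
orientation: [-180.0, -0.1, -0.1]
force: [-1.6, -0.9, 6.8]
opening: 0.0223
gripper_force: 30.0
```

```bash
python3 - <<'E'
from h import *
print(tool((.443,-.1745,.135),0),tool((.4433,.1832,.135),0),tool((.4172,.283,.033),0))
E
```

```text
(array([ 24.7, 457.4, -97.9]), array([-0. , -0.1, -0.1])) (array([ 24.4,  99.7, -97.9]), array([-0. , -0.1, -0.1])) (array([-2. , -0.1,  4.1]), array([-0. , -0.1, -0.1]))
```

Call:
move_arm(
  motion=[
    [[0,0,-10],[0,0,0],1],
    [[0,0,-30],[0,0,0],1],
    [[0,0,-55],[0,0,0],1],
    [[0,5,-75],[0,0,0],1],
    [[7,25,-80],[0,0,0],1],
    [[13,50,-80],[0,0,0],1],
    [[20,75,-80],[0,0,0],1],
    [[24,92,-80],[0,0,0],1],
    [[26,100,-80],[0,0,0],1],
    [[26,100,-80],[0,0,0],1],
  ],
)

```text
clock: 21.7
tool_pos: [0.4446, 0.1811, 0.1168]
orientation: [180.0, -0.0, -0.2]
force: [0.1, 1.0, -0.6]
opening: 0.0231
gripper_force: 30.0
```

```bash
cat >> h.py <<'E'
def sidecheck(name):
    s=snap("side",name);h=cv2.cvtColor(s["color"],cv2.COLOR_BGR2HSV)
    m=(h[...,2]>170)&(h[...,1]<40)
    print("side",[(x[0],x[1]) for x in blobs(0,m,60,260) if 150<x[0][0]<330 and x[0][1]>160])
E
python3 - <<'E'
from h import *
from plant import ctrl
o=ctrl.get_obs();print(o["tool_pos"],o["orientation"],o["opening"])
sidecheck("s11")
E
```

```text
[0.44457035 0.18114249 0.11681986] [ 1.79964632e+02 -3.11373419e-02 -2.19733716e-01] 0.023064143350421323
side [([180.4, 171.9], 77), ([180.7, 172.9], 91), ([242.8, 214.3], 173), ([207.3, 234.1], 186), ([192.1, 247.9], 201), ([217.4, 260.0], 210)]
```

Call:
move_arm(
  motion=[
    [[0.5,0,0],[0,0,0],1],
    [[0.5,0,8],[0,0,0],1],
    [[0.5,0,15],[0,0,0],1],
    [[0.5,0,20],[0,0,0],1],
    [[0.5,0,24],[0,0,0],1],
    [[0.5,0,26],[0,0,0],1],
    [[0.5,0,26],[0,0,0],1],
  ],
)

```text
clock: 22.33
tool_pos: [0.4448, 0.1824, 0.0896]
orientation: [179.9, 0.0, -0.1]
force: [0.5, 0.0, -1.1]
opening: 0.0229
gripper_force: 30.0
```

Call:
move_arm(
  motion=[
    [[0.4,-0.5,2],[0,0,0],1],
    [[0.4,-0.5,3],[0,0,0],1],
    [[0.4,-0.5,3.6],[0,0,0],1],
    [[0.4,-0.5,3.6],[0,0,0],1],
  ],
)

```text
clock: 22.67
tool_pos: [0.4456, 0.183, 0.0868]
orientation: [180.0, -0.0, -0.1]
force: [0.3, -0.9, -1.4]
opening: 0.0229
gripper_force: 30.0
```

Call:
move_arm(
  motion=[
    [[0,0,0],[0,0,0],0.7],
    [[0,0,0],[0,0,0],0.5],
    [[0,0,0],[0,0,0],0.5],
    [[0,0,0],[0,0,0],0.5],
    [[0,0,-15],[0,0,0],0.5],
    [[0,0,-50],[0,0,0],0.5],
    [[0,0,-80],[0,0,0],0.5],
    [[40,-40,-80],[0,0,0],0.5],
    [[80,-80,-80],[0,0,0],0.5],
    [[85,-100,-80],[0,0,0],0.5],
  ],
)

```text
clock: 23.5
tool_pos: [0.5288, 0.2778, 0.1688]
orientation: [-179.9, -0.2, -0.2]
force: [0.9, -0.2, 1.1]
opening: 0.0439
gripper_force: 0.0
```

```bash
python3 - <<'E'
from h import *
sidecheck("s12")
print(tool((.5316,.3143,.12),0))
s=snap("side");
E
```

```text
side [([280.6, 168.0], 75), ([247.4, 193.6], 94), ([241.0, 214.2], 173), ([207.3, 234.1], 183), ([192.1, 248.0], 199), ([217.4, 260.0], 209)]
(array([ -1.3, -30.5,  47.2]), array([-0.1, -0.3, -0. ]))
```

Call:
move_arm(
  motion=[
    [[1,-31,15],[0,0,0],0.5],
    [[1,-31,40],[0,0,0],0.5],
    [[1,-31,70],[0,0,0],0.5],
    [[1,-31,100],[0,0,0],0.5],
    [[1,-31,120],[0,0,0],0.5],
    [[1,-31,130],[0,0,0],0.5],
    [[1,-31,133],[0,0,0],0.5],
    [[1,-31,133],[0,0,0],0.5],
  ],
)

```text
clock: 24.27
tool_pos: [0.5281, 0.3078, 0.0335]
orientation: [179.9, -0.0, -0.1]
force: [-1.3, 0.2, 0.8]
opening: 0.0439
gripper_force: 0.0
```

Call:
move_arm(
  motion=[
    [[0,0,0],[0,0,0],0.8],
    [[0,0,0],[0,0,0],1],
    [[0,0,0],[0,0,0],1],
    [[0,0,0],[0,0,0],1],
    [[0,0,0],[0,0,0],1],
    [[0,0,0],[0,0,0],1],
    [[0,0,0],[0,0,0],1],
  ],
)

```text
clock: 24.85
tool_pos: [0.5288, 0.3087, 0.0351]
orientation: [-179.9, -0.1, -0.1]
force: [-1.2, 0.5, 6.5]
opening: 0.0229
gripper_force: 30.0
```

Call:
move_arm(
  motion=[
    [[0,0,-10],[0,0,0],1],
    [[0,0,-30],[0,0,0],1],
    [[0,0,-55],[0,0,0],1],
    [[0,5,-75],[0,0,0],1],
    [[-5,25,-80],[0,0,0],1],
    [[-9,55,-80],[0,0,0],1],
    [[-14,90,-80],[0,0,0],1],
    [[-19,125,-80],[0,0,0],1],
    [[-24,160,-80],[0,0,0],1],
    [[-29,190,-80],[0,0,0],1],
  ],
)

```text
clock: 25.68
tool_pos: [0.4974, 0.1159, 0.1143]
orientation: [179.9, -0.0, -0.1]
force: [0.8, -1.1, -1.2]
opening: 0.0231
gripper_force: 30.0
```

Call:
move_arm(
  motion=[
    [[-3,25,0],[0,0,0],1],
    [[-6,45,0],[0,0,0],1],
    [[-8,60,0],[0,0,0],1],
    [[-10,68,0],[0,0,0],1],
    [[-10,69.5,0],[0,0,0],1],
    [[-10,69.5,0],[0,0,0],1],
    [[-10,69.5,0],[0,0,0],1],
  ],
)

```text
clock: 26.27
tool_pos: [0.4888, 0.0491, 0.1141]
orientation: [180.0, -0.1, -0.1]
force: [1.1, 0.7, -0.7]
opening: 0.0233
gripper_force: 30.0
```

```bash
python3 - <<'E'
from h import *
from plant import ctrl
o=ctrl.get_obs();print(o["tool_pos"],o["orientation"],o["opening"])
print(tool((.4899,.0492,.0841),0))
sidecheck("s13")
E
```

```text
[0.48884011 0.04914619 0.11413417] [ 1.79970444e+02 -6.37265410e-02 -9.61647491e-02] 0.02331715891224481
(array([ 1. , -0.1, 30. ]), array([ 0. , -0.1, -0.1]))
side [([180.9, 171.6], 74), ([189.2, 170.0], 62), ([280.6, 168.0], 75), ([248.9, 191.2], 134), ([241.0, 214.2], 167), ([192.2, 248.0], 192), ([217.5, 260.0], 206)]
```

Call:
move_arm(
  motion=[
    [[1,0,6],[0,0,0],1],
    [[1,0,13],[0,0,0],1],
    [[1,0,19],[0,0,0],1],
    [[1,0,23],[0,0,0],1],
    [[1,0,26],[0,0,0],1],
    [[1,0,28],[0,0,0],1],
    [[1,0,29.5],[0,0,0],1],
    [[1,0,29.5],[0,0,0],1],
  ],
)

```text
clock: 26.98
tool_pos: [0.4895, 0.0485, 0.0844]
orientation: [179.9, -0.0, -0.1]
force: [1.1, -0.0, -1.3]
opening: 0.0233
gripper_force: 30.0
```

Call:
move_arm(
  motion=[
    [[0,0,0],[0,0,0],0.7],
    [[0,0,0],[0,0,0],0.5],
    [[0,0,0],[0,0,0],0.5],
    [[0,0,0],[0,0,0],0.5],
    [[0,0,-15],[0,0,0],0.5],
    [[0,0,-50],[0,0,0],0.5],
    [[0,0,-80],[0,0,0],0.5],
    [[-20,-30,-100],[0,0,0],0.5],
    [[-38,-60,-120],[0,0,0],0.5],
    [[-55,-90,-140],[0,0,0],0.5],
  ],
)

```text
clock: 27.82
tool_pos: [0.4338, 0.139, 0.2256]
orientation: [180.0, -0.1, -0.2]
force: [0.2, 1.2, -0.5]
opening: 0.0437
gripper_force: 0.0
```

Call:
move_arm(
  motion=[
    [[-18,-30,-18],[0,0,0],0.5],
    [[-36,-60,-35],[0,0,0],0.5],
    [[-50,-90,-45],[0,0,0],0.5],
    [[-50,-102,-45],[0,0,0],0.5],
    [[-50,-102,-45],[0,0,0],0.5],
    [[-50,-102,-45],[0,0,0],0.5],
  ],
)

```text
clock: 28.32
tool_pos: [0.3845, 0.2411, 0.2688]
orientation: [179.9, -0.0, -0.0]
force: [-0.2, -0.9, -0.4]
opening: 0.0438
gripper_force: 0.0
```

```bash
python3 - <<'E'
from h import *
s=snap("wrist","w14");sidecheck("s14")
for z in(.011,.055,.060):
    for d in discs(s,z,0,165):
        if abs(d[2]-.075)<.004: print(z,d)
print(tool((.42,.4072,.034),0))
E
```

```text
side [([177.0, 172.6], 93), ([180.7, 172.9], 91), ([316.5, 216.8], 133), ([241.1, 214.2], 175), ([217.3, 260.0], 212), ([228.0, 350.0], 253)]
0.011 ([133.1, 139.0], [0.4199, 0.4073], np.float64(0.0745), np.float64(0.0007))
0.011 ([121.5, 34.7], [0.5438, 0.4077], np.float64(0.074), np.float64(0.0007))
0.055 ([310.5, 121.4], [0.4432, 0.1833], np.float64(0.0758), np.float64(0.0007))
0.055 ([435.7, 75.3], [0.4929, 0.0473], np.float64(0.0758), np.float64(0.001))
0.06 ([310.5, 121.4], [0.4433, 0.1841], np.float64(0.0747), np.float64(0.0007))
0.06 ([435.7, 75.3], [0.4924, 0.05], np.float64(0.0747), np.float64(0.001))
(array([  34.9, -167.8,  234.2]), array([ 0.1,  0. , -0.1]))
```

View pics/w14.png

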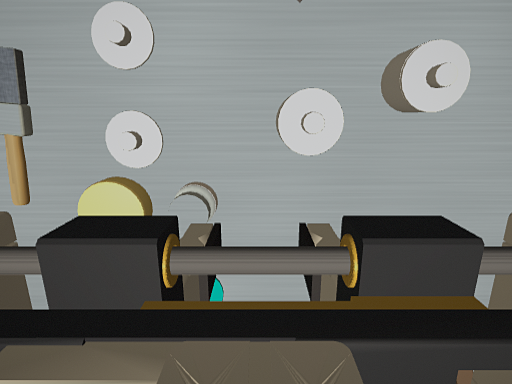

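Both lids look level: disc centres at (310,121) and (436,75), lying on z=60 mm within 1 mm of the moulds. Next is the lid at (133,139).

Call:
move_arm(
  motion=[
    [[8,-38,15],[0,0,0],0.5],
    [[16,-76,30],[0,0,0],0.5],
    [[24,-112,45],[0,0,0],0.5],
    [[31,-146,65],[0,0,0],0.5],
    [[35,-166,95],[0,0,0],0.5],
    [[35,-167,130],[0,0,0],0.5],
    [[35,-167,165],[0,0,0],0.5],
    [[35,-167,195],[0,0,0],0.5],
    [[35,-167,215],[0,0,0],0.5],
    [[35,-167,225],[0,0,0],0.5],
  ],
)

```text
clock: 29.25
tool_pos: [0.42, 0.4044, 0.0403]
orientation: [179.7, 0.1, -0.2]
force: [0.6, -1.4, 0.7]
opening: 0.0438
gripper_force: 0.0
```

Call:
move_arm(
  motion=[
    [[0,0,5],[0,0,0],0.5],
    [[0,0,9],[0,0,0],0.5],
    [[0,0,9],[0,0,0],0.5],
    [[0,0,9],[0,0,0],0.8],
    [[0,0,9],[0,0,0],1],
    [[0,0,9],[0,0,0],1],
    [[0,0,9],[0,0,0],1],
    [[0,0,9],[0,0,0],1],
    [[0,0,9],[0,0,0],1],
    [[0,0,9],[0,0,0],1],
  ],
)

```text
clock: 30.08
tool_pos: [0.4204, 0.408, 0.036]
orientation: [-180.0, -0.1, -0.1]
force: [-1.8, -2.2, 6.2]
opening: 0.023
gripper_force: 30.0
```

Call:
move_arm(
  motion=[
    [[0,0,-10],[0,0,0],1],
    [[0,0,-30],[0,0,0],1],
    [[0,0,-60],[0,0,0],1],
    [[0,0,-90],[0,0,0],1],
    [[3,10,-105],[0,0,0],1],
    [[8,30,-105],[0,0,0],1],
    [[14,60,-105],[0,0,0],1],
    [[20,95,-105],[0,0,0],1],
    [[26,130,-105],[0,0,0],1],
    [[31,165,-105],[0,0,0],1],
  ],
)

```text
clock: 30.92
tool_pos: [0.4507, 0.2412, 0.1408]
orientation: [180.0, -0.1, -0.1]
force: [1.5, 0.7, -0.8]
opening: 0.0233
gripper_force: 30.0
```

Call:
move_arm(
  motion=[
    [[4,35,0],[0,0,0],1],
    [[8,70,0],[0,0,0],1],
    [[10,105,0],[0,0,0],1],
    [[12,140,0],[0,0,0],1],
    [[13,175,0],[0,0,0],1],
    [[13,210,0],[0,0,0],1],
    [[12,245,0],[0,0,0],1],
    [[9,280,0],[0,0,0],1],
    [[5,315,0],[0,0,0],1],
    [[1,345,0],[0,0,0],1],
  ],
)

```text
clock: 31.75
tool_pos: [0.4506, -0.1042, 0.1411]
orientation: [180.0, -0.1, -0.1]
force: [0.4, -0.5, -0.4]
opening: 0.0228
gripper_force: 30.0
```

Call:
move_arm(
  motion=[
    [[-2,25,0],[0,0,0],1],
    [[-5,45,0],[0,0,0],1],
    [[-7,58,5],[0,0,0],1],
    [[-9,66,10],[0,0,0],1],
    [[-9,70,20],[0,0,0],1],
    [[-9,72,30],[0,0,0],1],
    [[-9,72,30],[0,0,0],1],
    [[-9,72,30],[0,0,0],1],
    [[-9,72,30],[0,0,0],1],
  ],
)

```text
clock: 32.5
tool_pos: [0.4424, -0.1741, 0.111]
orientation: [180.0, -0.1, -0.1]
force: [0.4, 0.1, -0.5]
opening: 0.0229
gripper_force: 30.0
```

```bash
python3 - <<'E'
from h import *
from plant import ctrl
o=ctrl.get_obs();print(o["tool_pos"],o["orientation"],o["opening"],o["joint_pos"].round(0))
print(tool((.4434,-.1745,.085),0))
sidecheck("s15")
s=snap("scene","c15");t=np.load("scene0.npz")
for q in(t,s):
    h=cv2.cvtColor(q["color"],40);m=(h[...,2]>150)&(h[...,1]<40)
    print([(x[0],x[1]) for x in blobs(0,m,40,1500) if 190<x[0][0]<330])
E
```

```text
[ 0.4423565  -0.17406551  0.11101338] [ 1.79953638e+02 -5.79700705e-02 -7.63546029e-02] 0.022898355076054335 [  2.  10. -34.   0. -46.  88.]
(array([ 1. ,  0.4, 26. ]), array([ 0. , -0.1, -0.1]))
side [([181.5, 171.2], 72), ([281.8, 165.6], 120), ([247.5, 190.8], 144), ([241.1, 214.2], 163), ([192.2, 248.1], 189)]
[([219.5, 169.1], 72), ([241.4, 207.8], 96), ([270.9, 222.7], 109), ([291.1, 239.0], 138), ([274.8, 259.9], 161), ([311.0, 260.6], 152), ([287.6, 278.5], 171)]
[([217.1, 168.1], 79), ([241.2, 205.2], 165), ([271.1, 220.2], 174), ([287.6, 278.7], 220), ([313.6, 375.5], 64)]
```

Call:
move_arm(
  motion=[
    [[1,0.4,6],[0,0,0],1],
    [[1,0.4,11],[0,0,0],1],
    [[1,0.4,15],[0,0,0],1],
    [[1,0.4,18],[0,0,0],1],
    [[1,0.4,20.5],[0,0,0],1],
    [[1,0.4,22.5],[0,0,0],1],
    [[1,0.4,22.5],[0,0,0],1],
  ],
)

```text
clock: 33.18
tool_pos: [0.4428, -0.1748, 0.0875]
orientation: [180.0, 0.0, -0.1]
force: [-0.8, -0.0, -0.5]
opening: 0.023
gripper_force: 30.0
```

Call:
move_arm(
  motion=[
    [[0.3,0,2],[0,0,0],1],
    [[0.3,0,2.5],[0,0,0],1],
    [[0.3,0,2.5],[0,0,0],0.7],
    [[0.3,0,2.5],[0,0,0],0.5],
    [[0.3,0,2.5],[0,0,0],0.5],
    [[0.3,0,2.5],[0,0,0],0.5],
    [[0,0,-15],[0,0,0],0.5],
    [[0,0,-50],[0,0,0],0.5],
    [[0,-10,-85],[0,0,0],0.5],
    [[-10,-35,-110],[0,0,0],0.5],
  ],
)

```text
clock: 34.02
tool_pos: [0.435, -0.1407, 0.2008]
orientation: [179.9, -0.2, -0.2]
force: [1.4, 0.4, 1.3]
opening: 0.0439
gripper_force: 0.0
```

Call:
move_arm(
  motion=[
    [[-10,-30,-25],[0,0,0],0.5],
    [[-20,-60,-50],[0,0,0],0.5],
    [[-23,-90,-75],[0,0,0],0.5],
    [[-23,-115,-75],[0,0,0],0.5],
    [[-23,-120,-75],[0,0,0],0.5],
    [[-23,-120,-75],[0,0,0],0.5],
    [[-23,-120,-75],[0,0,0],0.5],
  ],
)

```text
clock: 34.6
tool_pos: [0.41, -0.0196, 0.2726]
orientation: [180.0, -0.0, -0.0]
force: [0.2, -0.3, -0.2]
opening: 0.044
gripper_force: 0.0
```

```bash
python3 - <<'E'
from h import *
s=snap("wrist","w16");sidecheck("s16")
for d in discs(s,.06,0,165,rows=215): print(d)
# bays in world
c=np.array([.6558,.0077]);a=np.radians(4.38);R=np.array([[np.cos(a),-np.sin(a)],[np.sin(a),np.cos(a)]])
for i,y in enumerate((-.144,-.048,.048,.144)): print(i,(c+R@[-.07,y]).round(4), proj(s,[*(c+R@[-.07,y]),0.026]).round(0))
from plant import ctrl;o=ctrl.get_obs();print(o["tool_pos"],o["orientation"])
E
```

```text
side [([180.9, 171.6], 74), ([281.0, 165.7], 116), ([247.5, 190.8], 147), ([241.0, 214.2], 167), ([192.2, 248.1], 195)]
([392.3, 144.2], [0.4429, -0.1735], np.float64(0.0746), np.float64(0.0005))
([86.6, 143.9], [0.4435, 0.182], np.float64(0.0768), np.float64(0.0011))
([216.4, 97.3], [0.501, 0.0198], np.float64(0.1196), np.float64(0.0262))
0 [ 0.597  -0.1412] [[366.   6.]]
1 [ 0.5897 -0.0455] [[283.  14.]]
2 [0.5823 0.0502] [[200.  21.]]
3 [0.575  0.1459] [[118.  28.]]
[ 0.4099917  -0.02033549  0.27235731] [ 1.79926765e+02  3.03489381e-02 -1.46805780e-01]
```

View pics/w16.png

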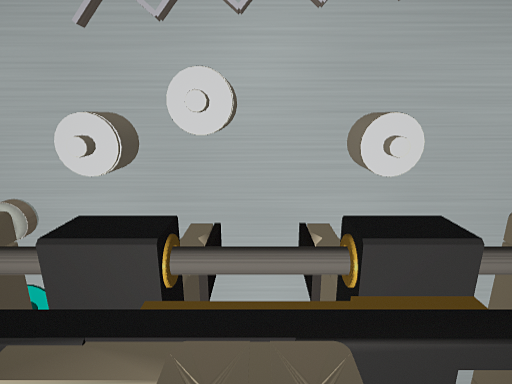

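All three lids sit level: the discs are at (392,144), (87,144) and (200,100), each centred on its mould. Now I'll push from the robot side with the fingers as a 50 mm fork, middle mould first.

Call:
move_arm(
  motion=[
    [[10,-30,20],[0,0,0],0.43],
    [[22,-60,45],[0,0,0],0.43],
    [[27.5,-69,80],[0,0,0],0.43],
    [[27.5,-69,115],[0,0,0],0.43],
    [[27.5,-69,150],[0,0,0],0.43],
    [[27.5,-69,185],[0,0,0],0.43],
    [[27.5,-69,212],[0,0,0],0.43],
    [[27.5,-69,227],[0,0,0],0.43],
    [[27.5,-69,232],[0,0,0],0.43],
    [[27.5,-69,232],[0,0,0],0.43],
  ],
)

```text
clock: 35.53
tool_pos: [0.4373, 0.0478, 0.0394]
orientation: [179.8, 0.2, -0.2]
force: [-0.3, -0.1, -0.4]
opening: 0.0501
gripper_force: 0.0
```

Call:
move_arm(
  motion=[
    [[4,0,0],[0,0,0],0.43],
    [[10,0,0],[0,0,0],0.43],
    [[15,0,0],[0,0,0],0.43],
    [[20,0,0],[0,0,0],0.43],
    [[26,0,0],[0,0,0],0.43],
    [[33,0,0],[0,0,0],0.43],
    [[40,0,0],[0,0,0],0.43],
    [[47,0,0],[0,0,0],0.43],
    [[53,0,0],[0,0,0],0.43],
    [[57,0,0],[0,0,0],0.43],
  ],
)

```text
clock: 36.37
tool_pos: [0.4954, 0.049, 0.0413]
orientation: [180.0, -0.0, -0.1]
force: [-5.5, -0.6, 4.6]
opening: 0.0498
gripper_force: 3.0
```

```bash
python3 - <<'E'
from h import *
from plant import ctrl
o=ctrl.get_obs();print(o["tool_pos"],o["orientation"],o["force"],o["opening"])
s=snap("wrist","w17")
for d in discs(s,.06,0,165,rows=215): print(d)
E
```

```text
[0.49544402 0.0489518  0.04126191] [ 1.79960239e+02 -2.73986932e-02 -1.27214359e-01] [-5.45854996 -0.6423454   4.56845317] 0.04977953472529785
```

View pics/w17.png

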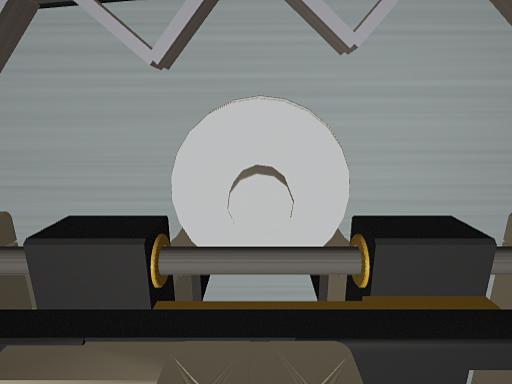

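The lid disc is centred in the fork at (261,180). The notch is straight ahead, between (160,65) and (348,50).

Call:
move_arm(
  motion=[
    [[5,0,0],[0,0,0],0.43],
    [[11,0,0],[0,0,0],0.43],
    [[17,0,0],[0,0,0],0.43],
    [[23,0,0],[0,0,0],0.43],
    [[29,0,0],[0,0,0],0.43],
    [[34,0,0],[0,0,0],0.43],
    [[38,0,0],[0,0,0],0.43],
    [[41,0,0],[0,0,0],0.43],
    [[43,0,0],[0,0,0],0.43],
    [[44,0,0],[0,0,0],0.43],
  ],
)

```text
clock: 37.25
tool_pos: [0.5392, 0.049, 0.0409]
orientation: [180.0, -0.0, -0.1]
force: [-5.0, 0.3, 5.0]
opening: 0.0499
gripper_force: 2.9
```

Call:
move_arm(
  motion=[
    [[1,0,0],[0,0,0],0.43],
    [[2,0,0],[0,0,0],0.43],
    [[3,0,0],[0,0,0],0.43],
    [[3,0,0],[0,0,0],0.43],
  ],
)

```text
clock: 37.58
tool_pos: [0.5419, 0.049, 0.0409]
orientation: [180.0, -0.0, -0.1]
force: [-4.3, 0.5, 3.4]
opening: 0.0498
gripper_force: 2.9
```

```bash
python3 - <<'E'
from h import *
from plant import ctrl
o=ctrl.get_obs();print(o["tool_pos"],o["force"])
s=snap("wrist","w18");b=[.5823,.0502]
hsv=cv2.cvtColor(s["color"],40);m=((hsv[...,2]>165)&(hsv[...,1]<70)).astype(np.uint8);m[235:]=0;m[:,:160]=0;m[:,365:]=0
c=max(cv2.findContours(m,0,1)[0],key=cv2.contourArea);h=cv2.convexHull(c)[:,0];h=h[(h[:,1]<215)&(h[:,1]>0)]
P=onz(s,h,.06)[:,:2];A=np.c_[2*P,np.ones(len(P))];q=np.linalg.lstsq(A,(P**2).sum(1),rcond=None)[0]
print(q[:2],np.sqrt(q[2]+q[0]**2+q[1]**2)*2,h[:,1].min())
E
```

```text
[0.54188296 0.04898917 0.04089122] [-4.2955153   0.50308686  3.39319279]
[0.58568379 0.04570719] 0.07668272288395521 78
```

Call:
move_arm(
  motion=[
    [[1,0,0],[0,0,0],0.43],
    [[2,0,0],[0,0,0],0.43],
    [[2,0,0],[0,0,0],0.43],
  ],
)

```text
clock: 37.88
tool_pos: [0.5427, 0.0488, 0.0407]
orientation: [179.9, 0.1, -0.1]
force: [-9.1, 2.2, 6.5]
opening: 0.0502
gripper_force: 5.0
```

Call:
move_arm(
  motion=[
    [[1,0,0],[0,0,0],0.43],
    [[2,0,0],[0,0,0],0.43],
    [[2,0,0],[0,0,0],0.43],
  ],
)

```text
clock: 38.13
tool_pos: [0.5433, 0.0486, 0.0405]
orientation: [179.9, 0.2, -0.2]
force: [-14.1, 2.7, 11.2]
opening: 0.0501
gripper_force: 7.9
```

Call:
move_arm(
  motion=[
    [[-6,0,0],[0,0,0],0.43],
    [[-20,0,0],[0,0,0],0.43],
    [[-35,0,-10],[0,0,0],0.43],
    [[-45,0,-40],[0,0,0],0.43],
    [[-50,0,-75],[0,0,0],0.43],
    [[-70,-20,-100],[0,0,4],0.43],
    [[-95,-50,-105],[0,0,8],0.43],
    [[-120,-85,-105],[0,0,12],0.43],
    [[-140,-120,-105],[0,0,15.9],0.43],
    [[-155,-145,-105],[0,0,15.9],0.43],
  ],
)

```text
clock: 38.97
tool_pos: [0.3908, 0.1972, 0.1468]
orientation: [-179.8, -0.2, -16.2]
force: [0.6, 1.0, 0.3]
opening: 0.05
gripper_force: 0.0
```

```bash
python3 - <<'E'
from h import *
from plant import ctrl
o=ctrl.get_obs();print(o["tool_pos"],o["orientation"])
sidecheck("s19");print(tool((.390,.198,.0405),-15.9))
s=snap("wrist","w19")
for d in discs(s,.06,0,165,rows=215): print(d)
E
```

```text
[0.39082557 0.19723623 0.14684885] [-1.79766913e+02 -1.70684954e-01 -1.62274178e+01]
side [([177.5, 172.2], 98), ([180.7, 172.9], 91), ([240.8, 215.9], 116), ([276.2, 281.7], 123), ([243.4, 358.0], 70)]
(array([1.000e-01, 2.500e+00, 1.065e+02]), array([-0.3, -0.2, -0. ]))
([262.6, 129.3], [0.4436, 0.1837], np.float64(0.0746), np.float64(0.0005))
```

Call:
move_arm(
  motion=[
    [[0,2,25],[0,0,0],0.43],
    [[0,2,50],[0,0,0],0.43],
    [[0,2,75],[0,0,0],0.43],
    [[0,2,93],[0,0,0],0.43],
    [[0,2,103],[0,0,0],0.43],
    [[0,2,106],[0,0,0],0.43],
    [[0,2,106],[0,0,0],0.43],
    [[5,2,106],[0,0,0],0.43],
    [[11,2,106],[0,0,0],0.43],
    [[16,2,106],[0,0,0],0.43],
  ],
)

```text
clock: 39.9
tool_pos: [0.4074, 0.1886, 0.0407]
orientation: [-179.9, -0.1, -16.0]
force: [-1.0, 1.8, 0.4]
opening: 0.0496
gripper_force: 1.3
```

Call:
move_arm(
  motion=[
    [[4,0,0],[0,0,0],0.43],
    [[9,0,0],[0,0,0],0.43],
    [[15,0,0],[0,0,0],0.43],
    [[21,0,0],[0,0,0],0.43],
    [[28,0,0],[0,0,0],0.43],
    [[35,0,0],[0,0,0],0.43],
    [[42,0,0],[0,0,0],0.43],
    [[49,0,0],[0,0,0],0.43],
    [[55,0,0],[0,0,0],0.43],
    [[60,0,0],[0,0,0],0.43],
  ],
)

```text
clock: 40.73
tool_pos: [0.464, 0.1707, 0.0398]
orientation: [179.9, -0.0, -16.0]
force: [-5.9, 1.7, 6.1]
opening: 0.0499
gripper_force: 3.8
```

```bash
python3 - <<'E'
from h import *
from plant import ctrl
o=ctrl.get_obs();print(o["tool_pos"],o["orientation"],o["force"])
d=np.array([np.cos(np.radians(16)),-np.sin(np.radians(16)),0])
print(tool(np.array([.575,.1459,.0405])-.039*d,-16))
E
```

```text
[0.46395251 0.17073164 0.03980391] [ 1.79919127e+02 -6.62610371e-04 -1.60409170e+01] [-5.92263204  1.73983212  6.13102124]
(array([74.6, -6.8, -0.7]), array([ 0.1, -0. , -0. ]))
```

Call:
move_arm(
  motion=[
    [[5,-0.5,0],[0,0,0],0.43],
    [[11,-1,0],[0,0,0],0.43],
    [[18,-2,0],[0,0,0],0.43],
    [[25,-3,0],[0,0,0],0.43],
    [[32,-4,0],[0,0,0],0.43],
    [[39,-4.5,0],[0,0,0],0.43],
    [[46,-5,0],[0,0,0],0.43],
    [[53,-6,0],[0,0,0],0.43],
    [[59,-6.5,0],[0,0,0],0.43],
    [[64,-6.8,0],[0,0,0],0.43],
  ],
)

```text
clock: 41.57
tool_pos: [0.527, 0.1594, 0.0397]
orientation: [179.9, 0.0, -16.0]
force: [-5.3, 1.4, 4.8]
opening: 0.0496
gripper_force: 3.9
```

Call:
move_arm(
  motion=[
    [[3,0,0],[0,0,0],0.43],
    [[6,0,0],[0,0,0],0.43],
    [[8,0,0],[0,0,0],0.43],
    [[9,0,0],[0,0,0],0.43],
    [[9,0,0],[0,0,0],0.43],
  ],
)

```text
clock: 41.98
tool_pos: [0.5356, 0.157, 0.0397]
orientation: [179.9, 0.0, -16.0]
force: [-3.6, 0.0, 4.9]
opening: 0.0503
gripper_force: 3.1
```

Call:
move_arm(
  motion=[
    [[1,0,0],[0,0,0],0.43],
    [[2,0,0],[0,0,0],0.43],
    [[2,0,0],[0,0,0],0.43],
  ],
)

```text
clock: 42.23
tool_pos: [0.5374, 0.1566, 0.0397]
orientation: [179.9, 0.0, -16.0]
force: [-4.2, 1.2, 5.8]
opening: 0.0499
gripper_force: 3.3
```

Call:
move_arm(
  motion=[
    [[1,0,0],[0,0,0],0.43],
    [[2,0,0],[0,0,0],0.43],
    [[2,0,0],[0,0,0],0.43],
  ],
)

```text
clock: 42.48
tool_pos: [0.5394, 0.1561, 0.0397]
orientation: [179.9, -0.0, -16.0]
force: [-4.7, -0.2, 4.2]
opening: 0.05
gripper_force: 3.3
```

Call:
move_arm(
  motion=[
    [[1,0,0],[0,0,0],0.43],
    [[2,0,0],[0,0,0],0.43],
    [[2,0,0],[0,0,0],0.43],
  ],
)

```text
clock: 42.73
tool_pos: [0.5404, 0.1559, 0.0397]
orientation: [179.9, 0.1, -16.0]
force: [-9.3, 4.0, 7.5]
opening: 0.05
gripper_force: 5.8
```

Call:
move_arm(
  motion=[
    [[1,0,0],[0,0,0],0.43],
    [[2,0,0],[0,0,0],0.43],
    [[2,0,0],[0,0,0],0.43],
  ],
)

```text
clock: 42.98
tool_pos: [0.5412, 0.1555, 0.0396]
orientation: [179.9, 0.2, -16.1]
force: [-14.6, 5.8, 10.4]
opening: 0.0501
gripper_force: 9.0
```

Call:
move_arm(
  motion=[
    [[-6,0,0],[0,0,0],0.43],
    [[-20,0,0],[0,0,0],0.43],
    [[-40,0,-10],[0,0,0],0.43],
    [[-60,0,-40],[0,0,0],0.43],
    [[-75,0,-75],[0,0,0],0.43],
    [[-95,20,-105],[0,0,0],0.43],
    [[-110,50,-140],[0,0,0],0.43],
    [[-120,80,-170],[0,0,0],0.43],
    [[-130,115,-200],[0,0,0],0.43],
    [[-135,140,-220],[0,0,0],0.43],
  ],
)

```text
clock: 43.82
tool_pos: [0.3762, 0.0609, 0.2584]
orientation: [-179.9, -0.1, -16.0]
force: [1.1, 0.8, 0.1]
opening: 0.0502
gripper_force: 0.0
```

```bash
python3 - <<'E'
from h import *
from plant import ctrl
o=ctrl.get_obs();print(o["tool_pos"],o["orientation"])
s=snap("wrist","w20")
for z in(.06,):
  for d in discs(s,z,0,175,rows=213): print(d)
print(tool((.389,-.1855,.15),12))
E
```

```text
[0.37624402 0.06087283 0.2583657 ] [-1.79946185e+02 -1.49415173e-01 -1.59518999e+01]
([459.8, 53.0], [0.443, -0.1733], np.float64(0.0738), np.float64(0.0003))
(array([ 79.2, 230.8, 112.7]), array([ -0.2,  -0.5, -28. ]))
```

View pics/w20.png

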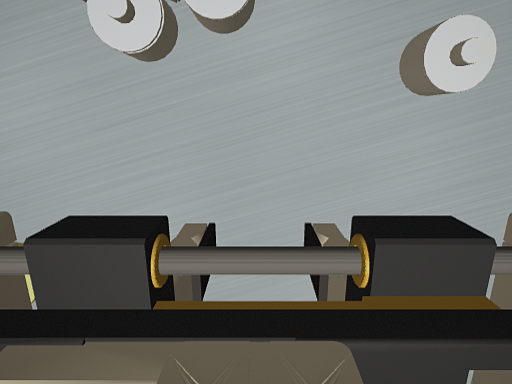

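w20 shows the two parked moulds at the top, at (125,20) and (222,5), and the last covered mould at (460,53), which is unmoved.

Call:
move_arm(
  motion=[
    [[35,30,0],[0,0,-4],0.43],
    [[70,60,0],[0,0,-8],0.43],
    [[92,92,20],[0,0,-12],0.43],
    [[92,130,40],[0,0,-16],0.43],
    [[90,168,60],[0,0,-20],0.43],
    [[84,202,80],[0,0,-24],0.43],
    [[79,229,100],[0,0,-27.8],0.43],
    [[79,231,112],[0,0,-27.8],0.43],
    [[79,231,112],[0,0,-27.8],0.43],
    [[79,231,112],[0,0,-27.8],0.43],
  ],
)

```text
clock: 44.7
tool_pos: [0.3892, -0.1828, 0.1448]
orientation: [179.9, 0.0, 11.7]
force: [1.1, -0.6, 0.1]
opening: 0.0499
gripper_force: 0.0
```

```bash
python3 - <<'E'
from h import *
from plant import ctrl
o=ctrl.get_obs();print(o["tool_pos"],o["orientation"])
s=snap("wrist","w21")
for d in discs(s,.06,0,165,rows=213): print(d)
print(tool((.388,-.1847,.0405),11.8))
E
```

```text
[ 0.38916117 -0.18281713  0.14476018] [1.79930472e+02 1.94880480e-02 1.16729564e+01]
([263.6, 131.5], [0.4431, -0.174], np.float64(0.0746), np.float64(0.0003))
(array([ -2.7,   1.8, 105.1]), array([ 0.1, -0.1, -0. ]))
```

Call:
move_arm(
  motion=[
    [[-2,1.5,25],[0,0,0],0.43],
    [[-2,1.5,50],[0,0,0],0.43],
    [[-2,1.5,75],[0,0,0],0.43],
    [[-2,1.5,93],[0,0,0],0.43],
    [[-2,1.5,102],[0,0,0],0.43],
    [[-2,1.5,105],[0,0,0],0.43],
    [[-2,1.5,105],[0,0,0],0.43],
    [[3,1.5,105],[0,0,0],0.43],
    [[9,1.5,105],[0,0,0],0.43],
    [[14,1.5,105],[0,0,0],0.43],
  ],
)

```text
clock: 45.58
tool_pos: [0.4046, -0.1806, 0.041]
orientation: [179.9, -0.1, 11.8]
force: [-3.6, -2.1, 2.5]
opening: 0.0499
gripper_force: 1.6
```

Call:
move_arm(
  motion=[
    [[4,0,0],[0,0,0],0.43],
    [[9,0,0],[0,0,0],0.43],
    [[15,0,0],[0,0,0],0.43],
    [[21,0,0],[0,0,0],0.43],
    [[28,0,0],[0,0,0],0.43],
    [[35,0,0],[0,0,0],0.43],
    [[42,0,0],[0,0,0],0.43],
    [[49,0,0],[0,0,0],0.43],
    [[55,0,0],[0,0,0],0.43],
    [[60,0,0],[0,0,0],0.43],
  ],
)

```text
clock: 46.42
tool_pos: [0.4628, -0.1684, 0.0399]
orientation: [180.0, -0.0, 11.8]
force: [-3.9, -0.8, 3.1]
opening: 0.0502
gripper_force: 2.7
```

```bash
python3 - <<'E'
from h import *
from plant import ctrl
o=ctrl.get_obs();print(o["tool_pos"],o["orientation"],o["force"])
a=np.radians(11.8);d=np.array([np.cos(a),np.sin(a),0])
print(tool(np.array([.597,-.1412,.0405])-.039*d,11.8))
E
```

```text
[ 0.46283115 -0.16838541  0.03992622] [ 1.79951034e+02 -3.98253158e-02  1.18007706e+01] [-3.87559958 -0.77558071  3.05234702]
(array([97.9,  0.8, -0.5]), array([ 0., -0.,  0.]))
```

Call:
move_arm(
  motion=[
    [[5,0,0],[0,0,0],0.43],
    [[11,0,0],[0,0,0],0.43],
    [[18,0.2,0],[0,0,0],0.43],
    [[25,0.3,0],[0,0,0],0.43],
    [[33,0.5,0],[0,0,0],0.43],
    [[41,0.6,0],[0,0,0],0.43],
    [[49,0.8,0],[0,0,0],0.43],
    [[57,0.8,0],[0,0,0],0.43],
    [[64,0.8,0],[0,0,0],0.43],
    [[70,0.8,0],[0,0,0],0.43],
  ],
)

```text
clock: 47.25
tool_pos: [0.5316, -0.1548, 0.04]
orientation: [180.0, -0.0, 11.8]
force: [-3.2, 0.1, 1.9]
opening: 0.05
gripper_force: 2.4
```

Call:
move_arm(
  motion=[
    [[5,0,0],[0,0,0],0.43],
    [[11,0,0],[0,0,0],0.43],
    [[16,0,0],[0,0,0],0.43],
    [[20,0,0],[0,0,0],0.43],
    [[23,0,0],[0,0,0],0.43],
    [[25,0,0],[0,0,0],0.43],
    [[26,0,0],[0,0,0],0.43],
    [[26,0,0],[0,0,0],0.43],
  ],
)

```text
clock: 47.92
tool_pos: [0.5564, -0.1497, 0.0401]
orientation: [180.0, -0.0, 11.8]
force: [-2.5, -0.8, -0.3]
opening: 0.0499
gripper_force: 1.7
```

Call:
move_arm(
  motion=[
    [[1,0,0],[0,0,0],0.43],
    [[2,0,0],[0,0,0],0.43],
    [[2,0,0],[0,0,0],0.43],
  ],
)

```text
clock: 48.17
tool_pos: [0.5582, -0.1493, 0.04]
orientation: [180.0, -0.0, 11.8]
force: [-2.2, -0.5, -0.6]
opening: 0.0501
gripper_force: 1.9
```

Call:
move_arm(
  motion=[
    [[1,0,0],[0,0,0],0.43],
    [[2,0,0],[0,0,0],0.43],
    [[2,0,0],[0,0,0],0.43],
  ],
)

```text
clock: 48.42
tool_pos: [0.5603, -0.1489, 0.04]
orientation: [180.0, -0.0, 11.8]
force: [-1.3, -0.4, -0.0]
opening: 0.0501
gripper_force: 1.8
```

Call:
move_arm(
  motion=[
    [[1,0,0],[0,0,0],0.43],
    [[2,0,0],[0,0,0],0.43],
    [[2,0,0],[0,0,0],0.43],
  ],
)

```text
clock: 48.67
tool_pos: [0.5607, -0.1488, 0.0399]
orientation: [180.0, 0.1, 11.8]
force: [-7.2, -1.3, 4.4]
opening: 0.05
gripper_force: 3.7
```

Call:
move_arm(
  motion=[
    [[1,0,0],[0,0,0],0.43],
    [[2,0,0],[0,0,0],0.43],
    [[2,0,0],[0,0,0],0.43],
    [[-6,0,0],[0,0,0],0.43],
    [[-20,0,0],[0,0,0],0.43],
    [[-45,0,-10],[0,0,0],0.43],
    [[-70,0,-40],[0,0,0],0.43],
    [[-85,0,-75],[0,0,0],0.43],
    [[-100,-20,-105],[0,0,0],0.43],
    [[-110,-45,-135],[0,0,0],0.43],
  ],
)

```text
clock: 49.5
tool_pos: [0.4446, -0.1274, 0.1766]
orientation: [179.9, -0.2, 11.7]
force: [1.6, 1.5, 0.3]
opening: 0.0498
gripper_force: 0.0
```

Call:
move_arm(
  motion=[
    [[5,-30,-25],[0,0,4],0.43],
    [[10,-60,-50],[0,0,8],0.43],
    [[15,-90,-80],[0,0,8],0.43],
    [[20,-115,-105],[0,0,8],0.43],
    [[20,-120,-110],[0,0,8],0.43],
    [[20,-120,-110],[0,0,8],0.43],
    [[20,-120,-110],[0,0,8],0.43],
  ],
)

```text
clock: 50.08
tool_pos: [0.4402, -0.0047, 0.2848]
orientation: [-180.0, -0.1, 3.9]
force: [-0.1, -0.6, -1.6]
opening: 0.0498
gripper_force: 0.0
```

```bash
python3 - <<'E'
from h import *
s=snap("wrist","w22")
for d in discs(s,.06,0,175,rows=213): print(d)
c=np.array([.6558,.0077]);a=np.radians(4.38);R=np.array([[np.cos(a),-np.sin(a)],[np.sin(a),np.cos(a)]])
for i,y in enumerate((-.144,-.048,.048,.144)): print(i,(c+R@[-.07,y]).round(4),proj(s,[*(c+R@[-.07,y]),.06]).round(0))
for p in([.6443,.1571,.037],[.6672,-.1417,.037],[*c,.056]):print(proj(s,p).round(0))
sidecheck("s22")
from plant import ctrl;print(ctrl.get_obs()["tool_pos"])
E
```

```text
([220.4, 43.4], [0.5805, 0.0492], np.float64(0.0745), np.float64(0.0007))
([132.5, 40.9], [0.5762, 0.1467], np.float64(0.0746), np.float64(0.0017))
([390.3, 39.3], [0.5971, -0.1383], np.float64(0.074), np.float64(0.0005))
0 [ 0.597  -0.1412] [[393.  41.]]
1 [ 0.5897 -0.0455] [[306.  42.]]
2 [0.5823 0.0502] [[220.  42.]]
3 [0.575  0.1459] [[133.  43.]]
[[129. -20.]]
[[396. -23.]]
[[263. -29.]]
side [([181.2, 171.4], 73), ([188.7, 170.4], 63), ([192.2, 248.1], 193)]
[ 0.43959327 -0.00578337  0.28370069]
```

View pics/w22.png

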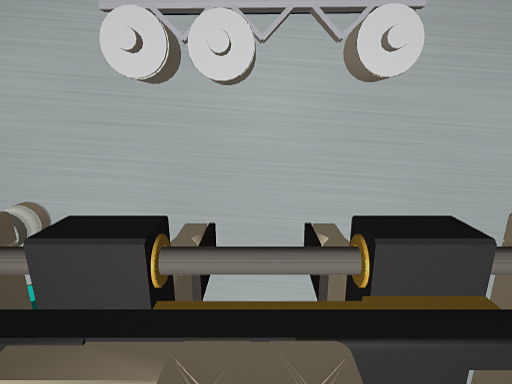

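All three moulds stand in their notches at (132,41), (220,43) and (390,39), with lids level and within 3 mm of the bay points. I've now viewed 15 pictures, one over the limit of 14, so the last check of the plate is by numbers only.

Call:
move_arm(
  motion=[
    [[35,0,0],[0,0,0],0.43],
    [[70,0,0],[0,0,0],0.43],
    [[100,0,0],[0,0,0],0.43],
    [[115,0,0],[0,0,0],0.43],
    [[120,0,0],[0,0,0],0.43],
    [[120,0,0],[0,0,0],0.43],
    [[120,0,0],[0,0,0],0.43],
  ],
)

```text
clock: 50.77
tool_pos: [0.559, 0.0018, 0.2837]
orientation: [179.9, 0.1, 3.7]
force: [-0.0, -0.0, -0.4]
opening: 0.0503
gripper_force: 0.0
```

```bash
python3 - <<'E'
from h import *
s=snap("wrist","w23")
for z in (.06,):
  for d in discs(s,z,0,175,rows=213): print(d)
g=s["color"].max(2);u,v=proj(s,[.6558,.0077,.056])[0].astype(int);print(u,v)
m=np.zeros(g.shape,np.uint8);m[max(v-25,0):v+25,u-70:u+70]=g[max(v-25,0):v+25,u-70:u+70]<70
c=max(cv2.findContours(m,0,1)[0],key=cv2.contourArea);r=cv2.minAreaRect(c);P=onz(s,cv2.boxPoints(r),.056);print(r,P.mean(0));print([np.linalg.norm(P[i]-P[i-1]).round(4) for i in range(4)])
for p in([.6443,.1571,.037],[.6672,-.1417,.037]):
    x,y=proj(s,p)[0].round().astype(int);print(x,y,s["color"].max(2)[max(y-8,0):y+9:2,x-8:x+9:2])
E
```

```text
([222.0, 150.1], [0.5808, 0.0491], np.float64(0.0748), np.float64(0.0008))
([141.1, 148.1], [0.5767, 0.1463], np.float64(0.075), np.float64(0.0014))
([378.3, 146.1], [0.5976, -0.1383], np.float64(0.074), np.float64(0.0004))
([-103.7, 63.2], [0.6739, 0.0131], np.float64(0.2378), np.float64(0.0609))
([257.2, 89.5], [0.616, 0.007], np.float64(0.1989), np.float64(0.0705))
260 87
((260.0, 87.0), (12.0, 76.0), 90.0) [0.65672449 0.00831622 0.056     ]
[np.float64(0.0132), np.float64(0.0876), np.float64(0.0132), np.float64(0.0885)]
138 91 [[174 174 175 175 172 179 162 178 177]
 [171 171 172 172 119  66  64  64 125]
 [170 171 173 177  95  98  85  75  71]
 [168 168 170 153 158 100  92  79  76]
 [174 174 174 152 160 129  84  79  74]
 [174 173 174 172 129  93  80  73  67]
 [173 174 173 177 144  74  68  58  76]
 [170 170 170 170 173 169 161 166 177]
 [172 172 173 173 174 174 175 175 175]]
383 88 [[175 180 176 176 175 172 174 173 173]
 [ 86  66  80 107 174 172 170 170 169]
 [ 77  81 102  99 130 173 171 171 171]
 [ 99 105 116 127 151 166 168 168 168]
 [ 97 107 115 150 159 154 174 172 174]
 [ 93 102 107 119 140 174 174 174 174]
 [ 81  87  87  77 131 176 173 174 173]
 [159 157 163 171 174 170 169 170 169]
 [173 173 172 173 172 172 173 173 173]]
```

The plate handle lies within 1.1 mm of the base centre and has its expected size at the flush height. I'm handing in.

```bash
python3 - <<'E'
from plant import ctrl
print(ctrl.close_job())
E
```

```text
the job is handed in; nothing more can be done
None
```

I handed the job in at about 51 s: the plate measured flush on its pins, and the three moulds present are lidded and home in bays 0, 2 and 3, with the fourth lid left over; the hand-in returned no verdict, and I viewed 15 pictures, one over the limit of 14.

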